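# Clamp pipe couplings in a side-load press and zero its dial

## Task

Set up the little press for its next side-load test. First take the old white end cap out of the press and put it in the yellow dish, then stand every white pipe coupling upright on the press bed, side by side between the fence and the jaw. Tighten the black ratchet knob clockwise until it slips a good few clicks (the knob turns on but the jaw has stopped on the couplings), and after that turn the small zero knob until the red pointer lies on the green mark; leave the couplings clamped.

Things in the scene. Friction and masses are not known exactly. Their poses are not given: they have to be found in the camera images.
- press: the press, fixed: grey base plate 110 x 285 x 12 mm with a blue drive housing (46 mm high, at its right or -y end) and a blue readout box (34 mm high, at its far or +x side). Origin on the worktop. All press coordinates here are in its frame: +x from the jaw to the fence, +y along the bed, z up
- bed (a point): middle of the bed, on its surface, at (20, 0, 12) mm in the press frame, same axes. Flat channel, 200 mm long in y, between the fixed steel fence (far side, face at x = 45 mm) and the steel jaw (near side). Couplings fit side by side at y = -69, -23, 23, 69 mm; anywhere between jaw and fence with the centre within 92 mm of the middle in y is good: the jaw pushes them to the fence
- jaw (a joint): how far the jaw has closed toward the fence, m (channel width = 50 mm less this; at most 0.022); 0 to 0.006 at the start. Driven by the ratchet knob: 3.5 mm per radian clockwise. It stops on the couplings at about 0.0135 to 0.018 and stays where it is left. Jaw and fence stand 20 mm above the bed, so a coupling can be held above them, across the channel
- ratchet_grip (a point): on the axis of the ratchet knob at the height to grip: round fluted black knob with a white line on top, 36 mm across, 34 mm high, upright axis at (0, -145) mm in the press frame; this point is 24 mm above its foot, 80 mm above the worktop. Grip it at any angle, turn it in several grips
- ratchet (a joint): how far the ratchet knob has slipped on its spindle, rad, clockwise from above positive, 0 at the start. Below the set torque (0.14 N m) knob and spindle turn together and this stays put; once the jaw is tight the knob slips on and this grows. A good few clicks is 0.3 rad or more. Turned anticlockwise the knob opens the jaw
- zero_grip (a point): on the axis of the zero knob at the height to grip: round fluted black knob, 26 mm across, 30 mm high, upright axis at (110, -42) mm in the press frame, on the readout box; this point is 23 mm above its foot, 60 mm above the worktop. Grip at any angle; light to turn (0.03 N m)
- zero_knob (a joint): angle of the zero knob, rad, clockwise from above positive (range -4.5 to 4.5); at the start 1.5 to 3.5
- pointer (a joint): angle of the red pointer on the white dial, rad, clockwise from above positive; 0 = on the green mark at the far (+x) side of the dial. Follows the zero knob at 0.25 of its angle, so turn the knob anticlockwise. Dial flat on the readout box at (110, 38) mm in the press frame, 72 mm across
- cap_center (a point): centre (half-way up) of the old white PVC end cap, a closed plastic cap 35 mm across, 30 mm high, upright, z up along it; it starts on the bed between jaw and fence. Its side is straight up to 22 mm; hold it along the bed, with the fingers in the channel on its +y and -y sides
- dish_floor (a point): middle of the inner floor of the yellow dish, 3 mm above the worktop; fixed square dish 76 x 76 mm outside, 70 mm inside, rim 10 mm high
- coupling_1_center (a point): centre (half-way up) of a white PVC pipe coupling standing on end, a short tube 36 mm across outside and 44 mm high, z up along it; its outside is slightly faceted (33 to 36 mm). Starts on the worktop to the right of the press; two to four are present. Beyond them stands a blue bench vice; its handle, about 0.1 m up, reaches out to about (0.51, -0.38) m: keep clear of it
- coupling_2_center (a point): centre (half-way up) of a white PVC pipe coupling standing on end, a short tube 36 mm across outside and 44 mm high, z up along it; its outside is slightly faceted (33 to 36 mm). Starts on the worktop to the right of the press; two to four are present. Beyond them stands a blue bench vice; its handle, about 0.1 m up, reaches out to about (0.51, -0.38) m: keep clear of it
- coupling_3_center (a point): centre (half-way up) of a white PVC pipe coupling standing on end, a short tube 36 mm across outside and 44 mm high, z up along it; its outside is slightly faceted (33 to 36 mm). Starts on the worktop to the right of the press; two to four are present. Beyond them stands a blue bench vice; its handle, about 0.1 m up, reaches out to about (0.51, -0.38) m: keep clear of it
- coupling_4_center (a point): centre (half-way up) of a white PVC pipe coupling standing on end, a short tube 36 mm across outside and 44 mm high, z up along it; its outside is slightly faceted (33 to 36 mm). Starts on the worktop to the right of the press; two to four are present. Beyond them stands a blue bench vice; its handle, about 0.1 m up, reaches out to about (0.51, -0.38) m: keep clear of it
Mind the look-alikes: they are no part of the job. What is shaped like the part that bears coupling_3_center but pink or turquoise is not meant.

How it is judged:
On the way, in this order (a step that is already met when the one before it is completed fails the run):
1. the old cap stands released in the yellow dish (x of cap_center in the frame of dish_floor between -0.026 and 0.026 m and y of cap_center in the frame of dish_floor between -0.026 and 0.026 m and z of cap_center in the frame of dish_floor between 0.01 and 0.022 m and contact force between the fingers and cap below 0.3 N), for 0.2 s.
2. every coupling present stands upright and released on the bed between jaw and fence (x of coupling_1_center in the frame of press between 0.01 and 0.034 m and y of coupling_1_center in the frame of press between -0.092 and 0.092 m and z of coupling_1_center in the frame of press between 0.03 and 0.039 m and angle between each of coupling_1_center, coupling_2_center, coupling_3_center, coupling_4_center's own z axis and vertical below 0.12 rad and contact force between the fingers and coupling_1 below 0.3 N and x of coupling_2_center in the frame of press between 0.01 and 0.034 m and y of coupling_2_center in the frame of press between -0.092 and 0.092 m and z of coupling_2_center in the frame of press between 0.03 and 0.039 m and contact force between the fingers and coupling_2 below 0.3 N and x of coupling_3_center in the frame of press between 0.01 and 0.034 m and y of coupling_3_center in the frame of press between -0.092 and 0.092 m and z of coupling_3_center in the frame of press between 0.03 and 0.039 m and contact force between the fingers and coupling_3 below 0.3 N and x of coupling_4_center in the frame of press between 0.01 and 0.034 m and y of coupling_4_center in the frame of press between -0.092 and 0.092 m and z of coupling_4_center in the frame of press between 0.03 and 0.039 m and contact force between the fingers and coupling_4 below 0.3 N), for 0.2 s.
3. the ratchet knob has been tightened until it slipped, the jaw tight on the couplings (x of coupling_1_center in the frame of press between 0.018 and 0.034 m and y of coupling_1_center in the frame of press between -0.092 and 0.092 m and z of coupling_1_center in the frame of press between 0.03 and 0.039 m and angle between each of coupling_1_center, coupling_2_center, coupling_3_center, coupling_4_center's own z axis and vertical below 0.12 rad and contact force between the fingers and coupling_1 below 0.3 N and x of coupling_2_center in the frame of press between 0.018 and 0.034 m and y of coupling_2_center in the frame of press between -0.092 and 0.092 m and z of coupling_2_center in the frame of press between 0.03 and 0.039 m and contact force between the fingers and coupling_2 below 0.3 N and x of coupling_3_center in the frame of press between 0.018 and 0.034 m and y of coupling_3_center in the frame of press between -0.092 and 0.092 m and z of coupling_3_center in the frame of press between 0.03 and 0.039 m and contact force between the fingers and coupling_3 below 0.3 N and x of coupling_4_center in the frame of press between 0.018 and 0.034 m and y of coupling_4_center in the frame of press between -0.092 and 0.092 m and z of coupling_4_center in the frame of press between 0.03 and 0.039 m and contact force between the fingers and coupling_4 below 0.3 N and value of joint jaw between 0.0115 and 0.0195 m and value of joint ratchet above 0.3 rad and contact force between jaw and anything else above 4 N), for 0.2 s.
4. the pointer lies on the green mark (value of joint pointer between -0.07 and 0.07 rad), for 0.3 s.
At the end, for the whole second after the job is handed in: Cap on the dish floor, within 26 mm of its middle each way; every coupling upright on the bed (0.12 rad), within 92 mm of its middle in y and at 18 to 34 mm in x; jaw at 0.0115 to 0.0195 pressing over 4 N; ratchet slipped over 0.3 rad; pointer within 0.07 rad of the mark (all of step 1 and all of step 3 and all of step 4); the robot touches nothing.
Of coupling_1, coupling_2, coupling_3, coupling_4 only 2 to 4 are there at a start; the rules pass over those that are not, and their reading is None.
At some moment in a run one of coupling_1, coupling_2, coupling_3, coupling_4 may be knocked a few centimetres aside while the robot is not near it.
It also fails if it takes over 210 s, if anything falls off the work surface, if the arm or the gripper's body presses on something with over 40 N, if the wrist force passes 120 N, or if a joint passes its speed limit or range.

## Robot

A 7-joint arm with a two-finger parallel gripper is mounted at the origin on a cart in front of the work surface, level with it; the furniture and walls round the work are solid. World frame = base frame: x ahead of the robot, y to its left, z up, the work surface at z = 0. Lengths are in m, angles in rad, forces in N, time in s.
With the tool pointing down it reaches from about 0.425 to 0.95 m from the base axis. Payload 4.7 kg.
Tool frame: the origin (TCP) lies at the very end of the fingers, on their centre line; the grasp point (between the pads) lies 19 mm behind it (arm.grip_point_offset is the distance from the TCP to the grasp point, in m); z points along the fingers, y is the line along which they close (so a half turn about z gives the same grasp; the last joint's range is limited). The gripper opens to 87 mm and grips with 3 to 60 N. Pads are 19 mm wide; open, the fingers measure 117 mm over their backs; the gripper's body (75 mm by 190 mm) begins 51 mm behind the grasp point.
Start: joints at [1.198, 0.469, -0.049, 1.532, 0.024, 1.141, -0.082], TCP at [0.228, -0.636, 0.223] pointing down, gripper open.
Joint ranges: [-2.59, 2.59], [-0.33, 1.99], [-1.39, 1.29], [0.1, 2.45], [-1.04, 4.18], [0.21, 1.99], [-2.66, 2.66]. Speed limits (rad/s): [2.57, 2.57, 3.14, 3.14, 3.14, 3.14, 3.14].

## Interface

Orientations are given as a rotation vector (axis times angle).
In Python, from rig import arm gives the robot as it stands.
- The arm moves only by the tool arm_command, never from a script. Its argument "motion" is a list of rows, each a list of 2 entries, a list of its own where there are three numbers: the shift along the tool's x, y, z in m, then the turn, a rotation vector about the tool's x, y, z in degrees. In form: [[[x, y, z], [wx, wy, wz]], ...]. A call has 1 to 20 rows; each row shifts and turns the commanded pose from where the row before left it, along the tool's axes as they then stand; what a row does not reach is not made up. A row lasts 1/12 s, in which the tool goes at most 41.7 mm and 7.16 degrees, less where a joint would pass 70% of its speed; a pose out of reach is approached as far as the arm can. A call is refused whole if a number of a shift passes 0.0417 or a number of a turn 7.16, either way. A call with a gripper value outside its range is refused whole. "fingers" is the closure, from -1 (fully open) to 1 (shut), set as the call begins (left out, the last holds). The fingers move at their own pace and stop on an object; the grip force is fixed at half the most. Time passes only in rows, so rows that do not move let the fingers close. It gives the time, the measured TCP pose, the force, the opening and the grip force at its end, in the units of the state.
- arm.sense(): the state, without advancing time (a new reading comes with each control period).
- arm.read_camera(name): name is "scene" or "top" or "wrist"; returns the picture (384x512x3 uint8, blue, green, red); there is no depth.
- arm.get_calibration(name): a dict with "K" (3x3 intrinsics, pixels), "R" (3x3) and "t" (3): a world point X has camera coordinates R X + t; the wrist camera has in their place "hand_eye" (4x4, takes a point from camera to tool coordinates, whose origin is the TCP and whose axes are the flange's). Camera axes: x right, y down, z forward; pixel columns grow to the right and rows downward; lengths in m; the calibration is good to about 2 mm. A picture is of the moment at which its call begins: read the wrist's pose just before it. get_calibration takes no time and is no camera call.
- arm.finish_job(): hands the job in; it is judged then, once.
The state is a dict: "time": time; "joints": joint angles; "qd": joint speeds; "joint_torque": joint torques, N m; "tcp_pos": TCP position; "ee_rot": TCP orientation; "ft_force": force on the tool from outside, world axes, zero at the start; "ft_torque": the same for the moment, N m; "width": finger opening in m; "gripper_force": force on a finger pad.
Only numpy, scipy, OpenCV 4.12 (cv2) and the standard library are available. Lean on these libraries where they do the work, as an engineer would, in place of code of your own. Each camera call takes 0.05 s, during which the arm holds its last target. There are 200 camera calls.

## Working session

There is one attempt and no reset: what is moved stays moved. The work goes in short steps, Python scripts to look and compute and a tool call to move; the robot and the scene stay as the last step left them, time stands still between calls to the robot, and variables do not carry over. Pictures are saved under pics/ and viewed, at most 14 in all, crops included, and the job is handed in when it is done.

Besides the shell and the picture viewer there is one more tool, called as name([rows], argument=value, ...), one row to a line, values as JSON. arm_command: Moves the arm, as the interface text tells. Its arguments: {"type":"object","properties":{"motion":{"type":"array"},"fingers":{"type":"number"}},"required":["motion"]}

```bash
ls; mkdir -p pics
python3 - <<'E'
from rig import arm
import cv2,numpy as np
for n in("scene","top"):
    im=arm.read_camera(n); cv2.imwrite(f"pics/{n}0.png",im)
    c=arm.get_calibration(n); print(n,c['K'].tolist() if hasattr(c['K'],'tolist') else c['K'],np.round(c['R'],3).tolist(),np.round(c['t'],3))
s=arm.sense(); print(s['tcp_pos'],s['ee_rot'],s['width'],s['time'],s['joints'])
print(arm.get_calibration("wrist"),arm.grip_point_offset)
E
```

```text
pics
scene [[370.54925468127686, 0.0, 254.10447817912706], [0.0, 370.54925468127686, 187.87674585355936], [0.0, 0.0, 1.0]] [[-0.517, -0.856, 0.021], [-0.479, 0.269, -0.836], [0.71, -0.442, -0.549]] [0.082 0.36  0.447]
top [[351.314688909234, 0.0, 260.5157183462458], [0.0, 351.314688909234, 193.24320166142127], [0.0, 0.0, 1.0]] [[0.01, -1.0, -0.016], [-0.998, -0.009, -0.06], [0.059, 0.016, -0.998]] [-0.233  0.485  0.923]
[ 0.22735924 -0.63499681  0.2216081 ] [-3.09357263e+00 -5.37208249e-01  5.98665919e-04] 0.08673342453189016 0.1 [ 1.19809273  0.46938332 -0.04861191  1.53352997  0.02413041  1.14103034
 -0.08228262]
{'K': array([[330.18541958,   0.        , 255.90160986],
       [  0.        , 330.18541958, 189.79228357],
       [  0.        ,   0.        ,   1.        ]]), 'hand_eye': array([[ 9.19892271e-05, -9.59102767e-01, -2.83058076e-01,
         7.86496796e-02],
       [ 9.99999936e-01, -9.76923354e-06,  3.58085243e-04,
        -4.20495598e-04],
       [-3.46205808e-04, -2.83058091e-01,  9.59102704e-01,
        -1.62854885e-01],
       [ 0.00000000e+00,  0.00000000e+00,  0.00000000e+00,
         1.00000000e+00]])} 0.0187
```

View pics/top0.png

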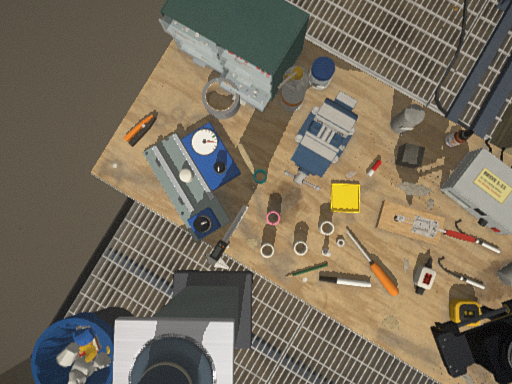

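View pics/scene0.png

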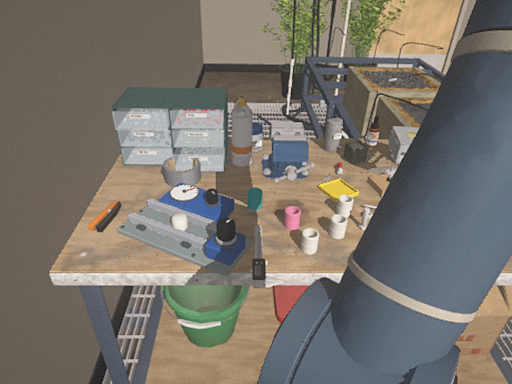

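Top view: press at left (cap ~(186,175), ratchet knob ~(203,223), zero knob ~(221,169), dial ~(205,141)), three white couplings at ~(267,250), (300,247), (326,226), a pink decoy at (274,216), and the yellow dish at (345,197). The scene view agrees: three couplings.

```bash
cat > h.py <<'E'
from rig import arm
import cv2,numpy as np
from scipy.spatial.transform import Rotation as Rt
def cam(n):
    c=arm.get_calibration(n);K=np.array(c['K'])
    if n=='wrist':
        s=arm.sense();H=np.array(c['hand_eye']);Rw=Rt.from_rotvec(s['ee_rot']).as_matrix()
        return K,Rw@H[:3,:3],Rw@H[:3,3]+s['tcp_pos']
    R=np.array(c['R']);return K,R.T,-R.T@np.array(c['t'])
def look(n,name=None):
    C=cam(n);im=arm.read_camera(n)
    if name: cv2.imwrite(f'pics/{name}.png',im)
    return C,im
def ray(C,u,v,z):
    K,R,o=C;d=R@np.linalg.solve(K,[u,v,1.]);return o+d*(z-o[2])/d[2]
def proj(C,X):
    K,R,o=C;p=K@(R.T@(np.asarray(X)-o));return p[:2]/p[2]
def blobs(m,amin=20):
    n,l,st,ce=cv2.connectedComponentsWithStats(m.astype(np.uint8))
    return [(st[i,4],ce[i],st[i,:4]) for i in range(1,n) if st[i,4]>=amin]
def yaw():
    R=Rt.from_rotvec(arm.sense()['ee_rot']).as_matrix();return np.degrees(np.arctan2(R[1,1],R[0,1])),R
def go(target,yawdeg=None):
    """shift in tool axes (mm) to bring TCP to target; turn about tool z for finger line at yawdeg; plus levelling"""
    s=arm.sense();y,R=yaw()
    print('t',round(s['time'],1),'tcp',np.round(s['tcp_pos'],4),'yaw',round(y,2),'w',round(s['width'],4),'tool shift mm',np.round(1000*R.T@(np.array(target)-s['tcp_pos']),1))
    if yawdeg is not None:
        # desired frame: z down, y along yawdeg or opposite
        for k in(0,180):
            a=np.radians(yawdeg+k);ya=np.array([np.cos(a),np.sin(a),0]);za=np.array([0,0,-1.]);D=np.c_[np.cross(ya,za),ya,za]
            print(' turn',np.round(np.degrees(Rt.from_matrix(R.T@D).as_rotvec()),1),'shift after turn mm',np.round(1000*D.T@(np.array(target)-s['tcp_pos']),1))
E
python3 - <<'E'
from h import *
C,im=look('top');hsv=cv2.cvtColor(im,cv2.COLOR_BGR2HSV);H,S,V=cv2.split(hsv)
print('white')
for a,c,b in blobs((S<60)&(V>170)&(np.indices(S.shape)[0]<265),15):
    if 170<c[0]<345 and c[1]>120: print(a,c.round(1),b,'z44',ray(C,*c,.044).round(4)[:2],'z42',ray(C,*c,.042).round(4)[:2],'z46',ray(C,*c,.046).round(4)[:2])
print('yellow')
for a,c,b in blobs((H>20)&(H<35)&(S>150)&(V>120),200): print(a,c,b,ray(C,*c,.005).round(4))
print('blue')
for a,c,b in blobs((H>105)&(H<125)&(S>150)&(V>60),100): print(a,c.round(1),b,ray(C,*c,.046).round(4))
print('dark')
for a,c,b in blobs((V<50),60): 
    if 180<c[0]<250 and 120<c[1]<250:print(a,c.round(1),b,ray(C,*c,.09).round(4),ray(C,*c,.067).round(4))
cv2.imwrite('pics/topcrop.png',cv2.resize(im[110:280,130:370],None,fx=3.3,fy=3.3,interpolation=cv2.INTER_CUBIC))
y,R=yaw();print(y,R.round(3))
E
```

```text
white
185 [324.  137.4] [306 126  33  26] z44 [ 0.6315 -0.3919] z42 [ 0.632  -0.3922] z46 [ 0.6311 -0.3916]
455 [203.6 141.8] [192 130  25  25] z44 [ 0.618  -0.0795] z42 [ 0.6185 -0.0791] z46 [ 0.6176 -0.0798]
255 [190.4 162.6] [173 134  37  58] z44 [ 0.5634 -0.0462] z42 [ 0.5637 -0.0458] z46 [ 0.5631 -0.0467]
34 [298.2 137.7] [295 135   7   7] z44 [ 0.6302 -0.3252] z42 [ 0.6307 -0.3254] z46 [ 0.6298 -0.3251]
328 [318.  147.7] [301 135  35  25] z44 [ 0.6044 -0.3766] z42 [ 0.6048 -0.3769] z46 [ 0.604  -0.3763]
335 [172.1 178.3] [152 146  42  66] z44 [5.22e-01 4.00e-04] z42 [0.5222 0.0009] z46 [ 5.218e-01 -1.000e-04]
18 [335.3 159.7] [333 157   5   6] z44 [ 0.5735 -0.421 ] z42 [ 0.5738 -0.4214] z46 [ 0.5732 -0.4206]
131 [185.3 175.7] [179 169  13  14] z44 [ 0.529  -0.0336] z42 [ 0.5292 -0.0331] z46 [ 0.5287 -0.034 ]
52 [300.2 178.4] [296 174  10  11] z44 [ 0.5243 -0.3308] z42 [ 0.5245 -0.331 ] z46 [ 0.5241 -0.3306]
19 [244.3 212.4] [241 207   7  12] z44 [ 0.4357 -0.1876] z42 [ 0.4357 -0.1875] z46 [ 0.4357 -0.1877]
70 [326.4 228.2] [320 221  14  14] z44 [ 0.3973 -0.3977] z42 [ 0.3972 -0
[... 228 characters left out ...]
 ]
62 [266.9 250.9] [260 244  14  14] z44 [ 0.3383 -0.2466] z42 [ 0.338  -0.2466] z46 [ 0.3385 -0.2466]
30 [326.5 253.6] [322 250   9   7] z44 [ 0.333  -0.3978] z42 [ 0.3328 -0.3982] z46 [ 0.3332 -0.3975]
41 [220.1 262.1] [215 258  11   7] z44 [ 0.3086 -0.1276] z42 [ 0.3083 -0.1273] z46 [ 0.3089 -0.1279]
yellow
854 [344.90632319 197.49765808] [330 183  30  30] [ 0.4781 -0.4539  0.005 ]
blue
772 [206.  163.1] [182 132  44  58] [ 0.562  -0.0871  0.046 ]
1344 [ 67.4 339.1] [ 31 317  82  67] [0.1118 0.2555 0.046 ]
dark
133 [201.2 223.7] [194 217  15  15] [ 0.4068 -0.0859  0.09  ] [ 0.4062 -0.0817  0.067 ]
-70.29875412350039 [[ 0.941  0.337 -0.001]
 [ 0.337 -0.941  0.001]
 [-0.    -0.002 -1.   ]]
```

View pics/topcrop.png

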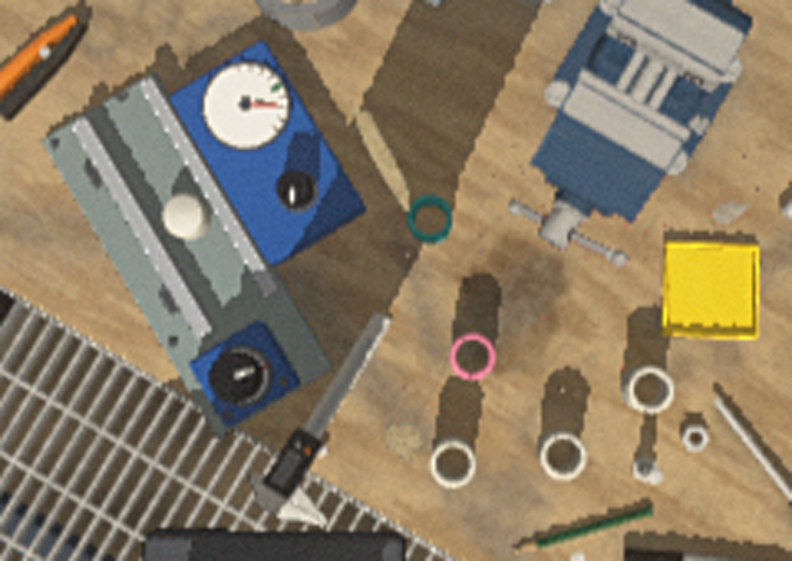

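Three couplings, none hidden; the press sits at yaw about -57°, with the dial pointer off its green mark. Moving over the cap for a close look.

Run:
```python
from h import *
go([.50,-.05,.22],33.1)
```

```text
t 0.1 tcp [ 0.2274 -0.6351  0.2217] yaw -70.3 w 0.0871 tool shift mm [ 453.9 -458.9    2.4]
 turn [-1.000e-01 -1.000e-01 -1.034e+02] shift after turn mm [341.2 547.9   1.7]
 turn [-0.1  0.1 76.6] shift after turn mm [-341.2 -547.9    1.7]
```

arm_command([
  [[0.0227,-0.0229,0],[0,0,0]],
  [[0.0227,-0.0229,0],[0,0,0]],
  [[0.0227,-0.0229,0],[0,0,0]],
  [[0.0227,-0.0229,0],[0,0,0]],
  [[0.0227,-0.0229,0],[0,0,0]],
  [[0.0227,-0.0229,0],[0,0,0]],
  [[0.0227,-0.0229,0],[0,0,0]],
  [[0.0227,-0.0229,0],[0,0,0]],
  [[0.0227,-0.0229,0],[0,0,0]],
  [[0.0227,-0.0229,0],[0,0,0]],
  [[0.0227,-0.0229,0],[0,0,0]],
  [[0.0227,-0.0229,0],[0,0,0]],
  [[0.0227,-0.0229,0],[0,0,0]],
  [[0.0227,-0.0229,0],[0,0,0]],
  [[0.0227,-0.0229,0],[0,0,0]],
  [[0.0227,-0.0229,0],[0,0,0]],
  [[0.0227,-0.0229,0],[0,0,0]],
  [[0.0227,-0.0229,0],[0,0,0]],
  [[0.0227,-0.0229,0],[0,0,0]],
  [[0.0227,-0.0229,0],[0,0,0]],
])

```text
time: 1.82
tcp_pos: [0.5008, -0.0498, 0.2225]
ee_rot: [3.095, 0.537, -0.0]
ft_force: [-0.6, -0.3, -0.2]
width: 0.087
gripper_force: 0.0
```

arm_command([
  [[0,0,0],[0,0,-6.9]],
  [[0,0,0],[0,0,-6.9]],
  [[0,0,0],[0,0,-6.9]],
  [[0,0,0],[0,0,-6.9]],
  [[0,0,0],[0,0,-6.9]],
  [[0,0,0],[0,0,-6.9]],
  [[0,0,0],[0,0,-6.9]],
  [[0,0,0],[0,0,-6.9]],
  [[0,0,0],[0,0,-6.9]],
  [[0,0,0],[0,0,-6.9]],
  [[0,0,0],[0,0,-6.9]],
  [[0,0,0],[0,0,-6.9]],
  [[0,0,0],[0,0,-6.9]],
  [[0,0,0],[0,0,-6.9]],
  [[0,0,0],[0,0,-6.9]],
  [[0,0,0],[0,0,0]],
  [[0,0,0],[0,0,0]],
])

```text
time: 3.23
tcp_pos: [0.5004, -0.0514, 0.2224]
ee_rot: [-1.499, -2.761, 0.0]
ft_force: [-0.5, -0.0, 0.2]
width: 0.0867
gripper_force: 0.0
```

Run:
```python
from h import *
C,im=look('wrist','w1')
go([.5292,-.0331,.2],33.1)
print(proj(C,[.5292,-.0331,.042]),proj(C,[.4055,-.086,.09]),arm.sense()['joints'].round(2))
```

```text
t 3.3 tcp [ 0.5005 -0.0514  0.2224] yaw 33.01 w 0.0869 tool shift mm [-0.3 34.1 22.4]
 turn [-0.  -0.  -0.1] shift after turn mm [-0.3 34.1 22.4]
 turn [ -0.    0.  179.9] shift after turn mm [  0.3 -34.1  22.4]
[287.09750336 168.99788713] [146.09451038 155.91298847] [ 0.62  0.26 -0.7   1.9   0.19  1.05  0.41]
```

View pics/w1.png

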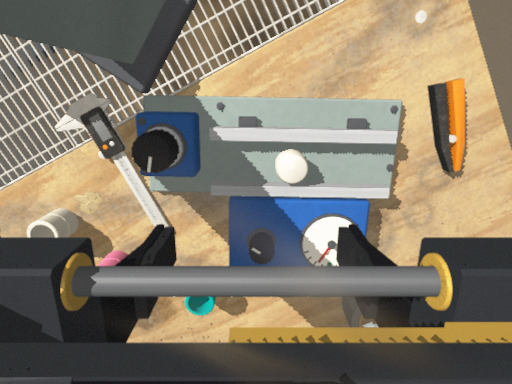

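Run:
```python
from h import *
C=cam('wrist');im=cv2.imread('pics/w1.png')
g=cv2.cvtColor(im,cv2.COLOR_BGR2GRAY);hsv=cv2.cvtColor(im,cv2.COLOR_BGR2HSV);H,S,V=cv2.split(hsv)
for a,c,b in blobs((V>165)&(S<70),80):
    if 200<c[0]<400 and 90<c[1]<290: print(a,c.round(1),b,'z42',ray(C,*c,.042).round(4),'z36',ray(C,*c,.036).round(4))
# housing/ base blue
m=((H>105)&(H<125)&(S>120)&(V>60)).astype(np.uint8)
for a,c,b in blobs(m,500): print('blue',a,c,b)
for z,(x0,y0,x1,y1) in {.032:(200,120,420,205)}.items():
    mm=((V>140)&(S<40)).astype(np.uint8);mm[:y0]=0;mm[y1:]=0;mm[:,:x0]=0;mm[:,x1:]=0
    for a,c,b in blobs(mm,150):
        n,l=cv2.connectedComponents(mm);k=l[int(round(c[1])),int(round(c[0]))]
        ys,xs=np.where(l==k);ln=cv2.fitLine(np.c_[xs,ys].astype(np.float32),cv2.DIST_L2,0,.01,.01).ravel()
        p=ray(C,ln[2],ln[3],z);q=ray(C,ln[2]+100*ln[0],ln[3]+100*ln[1],z);d=(q-p);print('rail',a,b,ln.round(3),'ang',np.degrees(np.arctan2(d[1],d[0])).round(2),p.round(4))
c1=cv2.resize(im[90:290,120:420],None,fx=2.66,fy=2.66,interpolation=cv2.INTER_CUBIC);cv2.imwrite('pics/w1c.png',c1)
```

```text
7653 [304.2 118.6] [196  96 207  48] z42 [0.5141 0.0196 0.042 ] z36 [0.515  0.0197 0.036 ]
5316 [324.6 173.6] [242 149 152  50] z42 [ 0.5657 -0.0155  0.042 ] z36 [ 0.5675 -0.016   0.036 ]
1169 [322.2 235.2] [303 216  49  47] z42 [ 0.606  -0.0746  0.042 ] z36 [ 0.6085 -0.0762  0.036 ]
197 [329.8 257.8] [316 248  23  18] z42 [ 0.6301 -0.0927  0.042 ] z36 [ 0.6331 -0.0946  0.036 ]
blue 1812 [177.2781457  139.08333333] [136 112  64  64]
blue 3543 [298.62122495 212.00874965] [230 197 139  45]
rail 3742 [213 120 186  24] [1.00000e+00 1.00000e-02 3.09078e+02 1.31435e+02] ang 32.47 [0.5277 0.0118 0.032 ]
rail 5595 [241 149 153  50] [9.98000e-01 6.00000e-02 3.24433e+02 1.73750e+02] ang 29.49 [ 0.5688 -0.0166  0.032 ]
```

View pics/w1c.png

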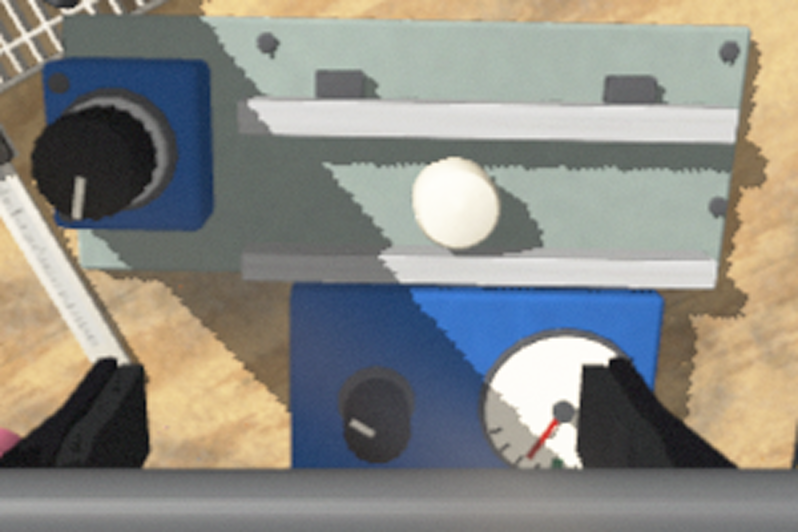

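Run:
```python
from h import *
C=cam('wrist')
f=lambda x,y,z:ray(C,x/2.66+120,y/2.66+90,z)
for a,b in(((250,98,.032),(738,108,.032)),((243,278,.032),(715,288,.032)),((65,15,.012),(750,27,.012))):
    d=f(*b)-f(*a);print('ang',np.degrees(np.arctan2(d[1],d[0])),np.linalg.norm(d))
P={'r':(f(89,163,.09),(0,-.145)),'d':(f(564,411,.037),(.11,.038)),'z':(f(380,420,.067),(.11,-.042))}
T=cam('top')
for n,uv,z in(('r',(201.8,224),.09),('d',(204.3,142.2),.037),('z',(219.7,167),.067)):print(n,P[n][0].round(4),'top',ray(T,*uv,z).round(4))
cap=f(455,203,.042);print('cap',cap)
A=np.array([v[0][:2] for v in P.values()]);B=np.array([v[1] for v in P.values()])
a0,b0=A.mean(0),B.mean(0)
z=((A-a0)@[1,1j])@np.conj((B-b0)@[1,1j]);th=np.angle(z);R=np.array([[np.cos(th),-np.sin(th)],[np.sin(th),np.cos(th)]])
t=a0-R@b0;print('yaw',np.degrees(th),'origin',t,'res mm',((B@R.T+t-A)*1000).round(1).tolist(),'cap in press',R.T@(cap[:2]-t))
print('fence far face pts press',R.T@(f(480,256,.032)[:2]-t), 'jaw face', R.T@(f(480,137,.032)[:2]-t))
```

```text
ang 31.86291338631319 0.19424931366327836
ang 31.75688988224413 0.19931320120955348
ang 32.053251880275134 0.2806063134270173
r [ 0.4091 -0.0787  0.09  ] top [ 0.4062 -0.0873  0.09  ]
d [ 0.6245 -0.0792  0.037 ] top [ 0.6185 -0.08    0.037 ]
z [ 0.5512 -0.1142  0.067 ] top [ 0.5493 -0.1256  0.067 ]
cap [ 0.53112109 -0.02845845  0.042     ]
yaw -59.00473014673917 origin [ 0.53308755 -0.00225051] res mm [[-0.3, 1.8], [-2.2, 2.2], [2.6, -3.9]] cap in press [ 0.02145304 -0.0151819 ]
fence far face pts press [ 0.04582336 -0.00209914] jaw face [-0.00379878 -0.00575245]
```

Run:
```python
from h import *
go([.531,-.0295,.06],31.9)
```

```text
t 3.3 tcp [ 0.5005 -0.0514  0.2224] yaw 33.01 w 0.0869 tool shift mm [  1.7  37.6 162.4]
 turn [-0.  -0.   1.1] shift after turn mm [  2.5  37.5 162.4]
 turn [   0.    -0.  -178.9] shift after turn mm [ -2.5 -37.5 162.4]
```

arm_command([
  [[0.0017,0.0376,0],[0,0,1.1]],
  [[0,0,0.04],[0,0,0]],
  [[0,0,0.04],[0,0,0]],
  [[0,0,0.04],[0,0,0]],
  [[0,0,0.04],[0,0,0]],
  [[0,0,0],[0,0,0]],
  [[0,0,0],[0,0,0]],
])

```text
time: 3.87
tcp_pos: [0.5299, -0.029, 0.0614]
ee_rot: [-1.52, -2.745, 0.003]
ft_force: [1.2, -0.2, 0.4]
width: 0.0872
gripper_force: 0.0
```

Run:
```python
from h import *
C,im=look('wrist','w2')
go([.531,-.0295,.016],31.9)
cv2.imwrite('pics/w2c.png',cv2.resize(im,(600,450)))
```

```text
t 3.9 tcp [ 0.532  -0.0288  0.0636] yaw 32.06 w 0.0871 tool shift mm [-0.  -1.2 47.6]
 turn [0.  0.  0.2] shift after turn mm [-0.1 -1.2 47.6]
 turn [-0.000e+00  1.000e-01 -1.798e+02] shift after turn mm [ 0.1  1.2 47.6]
```

View pics/w2c.png

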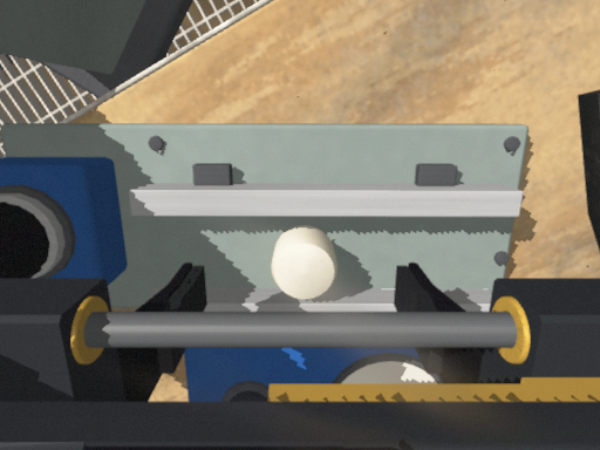

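The cap is centred between the open fingers, at about (259,233) in full pixels, with the rails level in the image.

Run:
```python
from h import *
C=cam('wrist'); s=512/600
cap=ray(C,303*s,273*s,.042);print(cap)
for p in((300,216),(300,304)):print(ray(C,p[0]*s,p[1]*s,.032))
go([*cap[:2],.016],31.9);
```

```text
[ 0.53619335 -0.03067963  0.042     ]
[ 0.5201274  -0.00794241  0.032     ]
[ 0.54721339 -0.05117296  0.032     ]
t 3.9 tcp [ 0.532  -0.0288  0.0636] yaw 32.06 w 0.0871 tool shift mm [-3.8  2.6 47.6]
 turn [0.  0.  0.2] shift after turn mm [-3.8  2.6 47.6]
 turn [-0.000e+00  1.000e-01 -1.798e+02] shift after turn mm [ 3.8 -2.6 47.6]
```

arm_command([
  [[-0.002,0.001,0.012],[0,0,0]],
  [[0,0,0.012],[0,0,0]],
  [[0,0,0.012],[0,0,0]],
  [[0,0,0.01],[0,0,0]],
  [[0,0,0],[0,0,0]],
  [[0,0,0],[0,0,0]],
])

```text
time: 4.42
tcp_pos: [0.5325, -0.0304, 0.0159]
ee_rot: [-1.52, -2.748, 0.001]
ft_force: [-0.2, 0.9, 0.1]
width: 0.087
gripper_force: 0.0
```

arm_command([
  [[0,0,0],[0,0,0]],
  [[0,0,0],[0,0,0]],
  [[0,0,0],[0,0,0]],
  [[0,0,0],[0,0,0]],
  [[0,0,0],[0,0,0]],
  [[0,0,0],[0,0,0]],
  [[0,0,0],[0,0,0]],
  [[0,0,0],[0,0,0]],
], fingers=1)

```text
time: 5.08
tcp_pos: [0.5331, -0.0305, 0.0166]
ee_rot: [1.521, 2.749, 0.0]
ft_force: [-0.2, -0.2, 0.3]
width: 0.0414
gripper_force: 0.0
```

arm_command([
  [[0,0,0],[0,0,0]],
  [[0,0,0],[0,0,0]],
  [[0,0,0],[0,0,0]],
  [[0,0,0],[0,0,0]],
  [[0,0,-0.02],[0,0,0]],
  [[0,0,-0.04],[0,0,0]],
  [[0,0,-0.04],[0,0,0]],
  [[0,0,-0.04],[0,0,0]],
  [[0,0,-0.02],[0,0,0]],
  [[0,0,0],[0,0,0]],
])

```text
time: 5.92
tcp_pos: [0.5363, -0.0299, 0.1818]
ee_rot: [1.516, 2.741, 0.006]
ft_force: [0.2, -0.2, -0.2]
width: 0.034
gripper_force: 30.0
```

Run:
```python
from h import *
go([.48,-.40,.19],-60)
```

```text
t 5.9 tcp [ 0.5363 -0.0299  0.1818] yaw 32.09 w 0.034 tool shift mm [-283.7 -244.2   -8.4]
 turn [ 0.6 -0.1 92.1] shift after turn mm [-233.8  292.3   -8.2]
 turn [  0.1   0.6 -87.9] shift after turn mm [ 233.8 -292.3   -8.2]
```

Cap held (34 mm). Turn to yaw -45 and go over the dish.

arm_command([
  [[0,0,0],[0,0,7]],
  [[0,0,0],[0,0,7]],
  [[0,0,0],[0,0,7]],
  [[0,0,0],[0,0,7]],
  [[0,0,0],[0,0,7]],
  [[0,0,0],[0,0,7]],
  [[0,0,0],[0,0,7]],
  [[0,0,0],[0,0,7]],
  [[0,0,0],[0,0,7]],
  [[0,0,0],[0,0,7]],
  [[0,0,0],[0,0,7]],
])

```text
time: 6.83
tcp_pos: [0.5323, -0.0305, 0.1754]
ee_rot: [-2.904, -1.196, 0.003]
ft_force: [0.5, -0.3, -0.9]
width: 0.0338
gripper_force: 30.0
```

arm_command([
  [[-0.0284,0.0216,0],[0,0,0]],
  [[-0.0284,0.0216,0],[0,0,0]],
  [[-0.0284,0.0216,0],[0,0,0]],
  [[-0.0284,0.0216,0],[0,0,0]],
  [[-0.0284,0.0216,0],[0,0,0]],
  [[-0.0284,0.0216,0],[0,0,0]],
  [[-0.0284,0.0216,0],[0,0,0]],
  [[-0.0284,0.0216,0],[0,0,0]],
  [[-0.0284,0.0216,0],[0,0,0]],
  [[-0.0284,0.0216,0],[0,0,0]],
  [[-0.0284,0.0216,0],[0,0,0]],
  [[-0.0284,0.0216,0],[0,0,0]],
  [[0,0,0],[0,0,0]],
  [[0,0,0],[0,0,0]],
])

```text
time: 8.0
tcp_pos: [0.4739, -0.4572, 0.1747]
ee_rot: [-2.903, -1.197, 0.003]
ft_force: [0.4, 0.1, 0.3]
width: 0.0342
gripper_force: 30.0
```

Run:
```python
from h import *
C,im=look('wrist','w3')
hsv=cv2.cvtColor(im,cv2.COLOR_BGR2HSV);H,S,V=cv2.split(hsv)
m=((H>20)&(H<35)&(S>150)&(V>90)).astype(np.uint8); m[290:]=0
cs=cv2.findContours(m,0,2)[0];c=max(cs,key=cv2.contourArea);r=cv2.minAreaRect(cv2.convexHull(c))
print(r,[ray(C,*p,.008).round(4)[:2] for p in cv2.boxPoints(r)],'ctr',ray(C,*r[0],.008))
x=ray(C,*r[0],.008);go([x[0],x[1],.01],-45)
```

```text
((256.9671630859375, 164.28121948242188), (75.83494567871094, 76.34244537353516), 46.46879959106445) [array([ 0.4427, -0.4123]), array([ 0.5192, -0.4154]), array([ 0.5181, -0.4916]), array([ 0.4377, -0.492 ])] ctr [ 0.48035414 -0.45190646  0.008     ]
t 8.1 tcp [ 0.4752 -0.4547  0.175 ] yaw -44.99 w 0.0337 tool shift mm [  5.6   2.  165. ]
 turn [-0.1 -0.   0. ] shift after turn mm [  5.6   1.6 165. ]
 turn [   0.    -0.2 -180. ] shift after turn mm [ -5.6  -1.6 165. ]
```

View pics/w3.png

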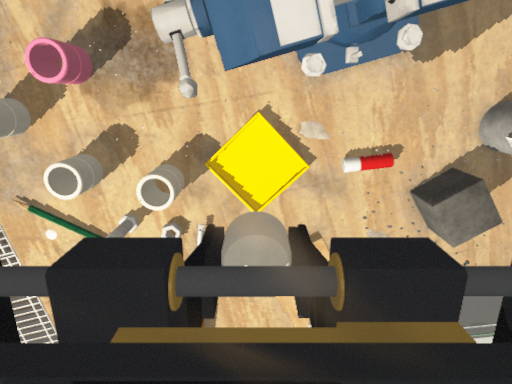

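Dish below at (257,164), cap in fingers; lowering 165 mm, then a partial release.

arm_command([
  [[0.005,0.002,0.04],[0,0,0]],
  [[0,0,0.04],[0,0,0]],
  [[0,0,0.04],[0,0,0]],
  [[0,0,0.02],[0,0,0]],
  [[0,0,0.015],[0,0,0]],
  [[0,0,0.01],[0,0,0]],
  [[0,0,0],[0,0,0]],
  [[0,0,0],[0,0,0]],
])

```text
time: 8.72
tcp_pos: [0.4818, -0.4516, 0.0118]
ee_rot: [-2.9, -1.207, -0.001]
ft_force: [-0.1, 0.0, -0.2]
width: 0.034
gripper_force: 30.0
```

arm_command([
  [[0,0,0],[0,0,0]],
  [[0,0,0],[0,0,0]],
  [[0,0,0],[0,0,0]],
  [[0,0,0],[0,0,0]],
  [[0,0,0],[0,0,0]],
  [[0,0,0],[0,0,0]],
  [[0,0,-0.01],[0,0,0]],
  [[0,0,-0.03],[0,0,0]],
  [[0,0,-0.04],[0,0,0]],
  [[0,0,-0.04],[0,0,0]],
  [[0,0,-0.04],[0,0,0]],
  [[0,0,0],[0,0,0]],
  [[0,0,0],[0,0,0]],
], fingers=-0.2)

```text
time: 9.8
tcp_pos: [0.4826, -0.4538, 0.1759]
ee_rot: [2.895, 1.202, 0.005]
ft_force: [0.1, 0.3, -0.8]
width: 0.0523
gripper_force: 0.0
```

```bash
cat >> h.py <<'E'
def couplings(C,im,zt=.044):
    """white rings in a wrist picture"""
    hsv=cv2.cvtColor(im,cv2.COLOR_BGR2HSV);H,S,V=cv2.split(hsv)
    return hsv
E
python3 - <<'E'
from h import *
C,im=look('wrist','w4');T,it=look('top','top1')
hsv=cv2.cvtColor(it,cv2.COLOR_BGR2HSV);H,S,V=cv2.split(hsv)
for a,c,b in blobs((S<60)&(V>170),40):
    if 230<c[0]<370 and 190<c[1]<265: print('top',a,c.round(1),b,'z44',ray(T,*c,.044).round(4)[:2])
go([.48,-.45,.17])
cv2.imwrite('pics/w4c.png',np.hstack([cv2.resize(im[:300],(400,234)),cv2.resize(it[150:300,200:380],(281,234))]))
E
```

```text
top 208 [236.9 220.8] [226 205  23  37] z44 [ 0.414  -0.1689]
top 86 [326.2 227.9] [319 221  15  14] z44 [ 0.3981 -0.3972]
top 47 [353.6 240.1] [346 231  15  19] z44 [ 0.368  -0.4667]
top 75 [300. 248.] [293 241  15  15] z44 [ 0.3465 -0.3306]
top 77 [267.  250.3] [260 244  14  14] z44 [ 0.3397 -0.2467]
t 9.9 tcp [ 0.4805 -0.4523  0.1714] yaw -44.9 w 0.0519 tool shift mm [ 1.3 -2.   1.4]
```

View pics/w4c.png

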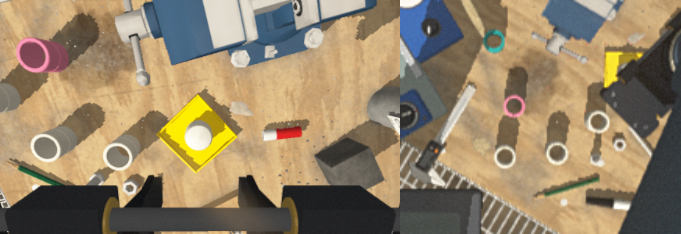

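Cap stands in the middle of the dish; three couplings are undisturbed. Localise them in the wrist picture too.

Run:
```python
s=open('h.py').read();s=s[:s.index('def couplings')]
s+='''def ring(C,im,xy,zt=.044,r=34,save=None):
    """centre of the white rim's top near world xy: dark bore (filled) inside the light rim"""
    u,v=proj(C,[*xy,zt]);u0,v0=int(max(u-r,0)),int(max(v-r,0));c=im[v0:int(v+r),u0:int(u+r)]
    h=cv2.cvtColor(c,cv2.COLOR_BGR2HSV);m=((h[...,1]<75)&(h[...,2]>150)).astype(np.uint8)
    if save: cv2.imwrite(save,cv2.resize(c,None,fx=5,fy=5))
    cs,hi=cv2.findContours(m,cv2.RETR_CCOMP,cv2.CHAIN_APPROX_NONE)
    out=[]
    for k,q in zip(cs,hi[0]):
        if q[3]>=0 and cv2.contourArea(k)>25:
            e=cv2.fitEllipse(k);out.append((cv2.contourArea(k),ray(C,e[0][0]+u0,e[0][1]+v0,zt)[:2].round(4),[round(x,1) for x in e[1]]))
    return (round(u),round(v)),out
'''
open('h.py','w').write(s)
from h import *
C=cam('wrist');im=cv2.imread('pics/w4.png')
for xy in((.398,-.397),(.3465,-.331)):print(ring(C,im,xy))
T=cam('top');it=cv2.imread('pics/top1.png')
for xy in((.398,-.397),(.3465,-.331),(.339,-.247)):print(ring(T,it,xy,r=12))
go([.3985,-.397,.14],-44.9)
```

```text
((151, 202), [(627.0, array([ 0.3991, -0.3958]), [26.8, 29.9])])
((59, 191), [(647.5, array([ 0.3473, -0.3288]), [26.3, 31.5])])
((326, 228), [(87.5, array([ 0.3986, -0.3987]), [10.3, 11.1])])
((300, 248), [(88.5, array([ 0.3471, -0.3317]), [10.3, 11.2])])
((267, 251), [(89.0, array([ 0.3401, -0.2461]), [10.4, 11.1])])
t 9.9 tcp [ 0.4805 -0.4523  0.1714] yaw -44.9 w 0.0519 tool shift mm [-18.7 -97.1  31.5]
 turn [-0.  0. -0.] shift after turn mm [-18.7 -97.1  31.4]
 turn [0.0e+00 1.0e-01 1.8e+02] shift after turn mm [18.7 97.1 31.4]
```

arm_command([
  [[-0.006,-0.0325,0],[0,0,0]],
  [[-0.006,-0.0325,0],[0,0,0]],
  [[-0.006,-0.0325,0],[0,0,0]],
  [[0,0,0.03],[0,0,0]],
  [[0,0,0.03],[0,0,0]],
  [[0,0,0.03],[0,0,0]],
  [[0,0,0.03],[0,0,0]],
  [[0,0,0.02],[0,0,0]],
  [[0,0,0.012],[0,0,0]],
  [[0,0,0],[0,0,0]],
  [[0,0,0],[0,0,0]],
], fingers=-0.5)

```text
time: 10.82
tcp_pos: [0.3989, -0.3961, 0.0188]
ee_rot: [-2.9, -1.204, 0.001]
ft_force: [0.4, 0.4, -0.2]
width: 0.0654
gripper_force: 0.0
```

arm_command([
  [[0,0,0],[0,0,0]],
  [[0,0,0],[0,0,0]],
  [[0,0,0],[0,0,0]],
  [[0,0,0],[0,0,0]],
  [[0,0,0],[0,0,0]],
  [[0,0,0],[0,0,0]],
  [[0,0,0],[0,0,0]],
  [[0,0,0],[0,0,0]],
], fingers=1)

```text
time: 11.48
tcp_pos: [0.3996, -0.3969, 0.0201]
ee_rot: [2.901, 1.204, 0.0]
ft_force: [-0.4, -0.6, 4.3]
width: 0.0345
gripper_force: 30.0
```

Run:
```python
from h import *
go([.399,-.397,.02])
```

```text
t 11.5 tcp [ 0.3996 -0.3969  0.0201] yaw -44.9 w 0.0345 tool shift mm [-0.5 -0.3  0.1]
```

arm_command([
  [[0,0,-0.04],[0,0,0]],
  [[0,0,-0.04],[0,0,0]],
  [[0,0,-0.04],[0,0,0]],
  [[0,0,-0.04],[0,0,0]],
  [[0.031,-0.0106,0],[0,0,0]],
  [[0.031,-0.0106,0],[0,0,0]],
  [[0.031,-0.0106,0],[0,0,0]],
  [[0.031,-0.0106,0],[0,0,0]],
  [[0.031,-0.0106,0],[0,0,0]],
  [[0.031,-0.0106,0],[0,0,0]],
  [[0.031,-0.0106,0],[0,0,0]],
  [[0.031,-0.0106,0],[0,0,0]],
  [[0.031,-0.0106,0],[0,0,0]],
  [[0.031,-0.0106,0],[0,0,0]],
  [[0.031,-0.0106,0],[0,0,0]],
  [[0.031,-0.0106,0],[0,0,0]],
  [[0.031,-0.0106,0],[0,0,0]],
  [[0.031,-0.0106,0],[0,0,0]],
])

```text
time: 12.98
tcp_pos: [0.6006, 0.017, 0.1791]
ee_rot: [-2.901, -1.205, 0.001]
ft_force: [0.7, 0.2, -0.2]
width: 0.0348
gripper_force: 30.0
```

arm_command([
  [[0,0,0],[0,0,-6.98]],
  [[0,0,0],[0,0,-6.98]],
  [[0,0,0],[0,0,-6.98]],
  [[0,0,0],[0,0,-6.98]],
  [[0,0,0],[0,0,-6.98]],
  [[0,0,0],[0,0,-6.98]],
  [[0,0,0],[0,0,-6.98]],
  [[0,0,0],[0,0,-6.98]],
  [[0,0,0],[0,0,-6.98]],
  [[0,0,0],[0,0,-6.98]],
  [[0,0,0],[0,0,-6.98]],
  [[0,0,0],[0,0,0]],
  [[0,0,0],[0,0,0]],
])

```text
time: 14.07
tcp_pos: [0.6002, 0.0154, 0.1791]
ee_rot: [-1.53, -2.743, 0.0]
ft_force: [-0.4, 0.1, -0.9]
width: 0.0346
gripper_force: 30.0
```

Run:
```python
from h import *
C,im=look('wrist','w5')
go([.602,.0155,.035],31.9)
g=cv2.cvtColor(im,cv2.COLOR_BGR2GRAY)
cv2.imwrite('pics/w5c.png',im[60:300,0:512])
```

```text
t 14.1 tcp [0.6003 0.0154 0.1792] yaw 31.7 w 0.0345 tool shift mm [ -0.8   1.6 144.2]
 turn [-0.  -0.  -0.2] shift after turn mm [ -0.8   1.5 144.2]
 turn [ -0.    0.  179.8] shift after turn mm [  0.8  -1.5 144.2]
```

View pics/w5c.png

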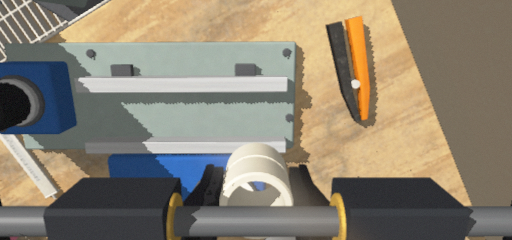

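Run:
```python
from h import *
C=cam('wrist');im=cv2.imread('pics/w5.png');g=cv2.cvtColor(im,cv2.COLOR_BGR2GRAY).astype(int)
col=g[:,190:220].mean(1);print([(r,int(col[r])) for r in range(128,222)])
xh=np.array([.528,-.849]);yh=np.array([.849,.528])
for n,(u,v,z) in dict(jaw=(200,151.5,.032),fence=(200,202,.032),jr=(287,145,.032),fr=(285,205,.032)).items():
    p=ray(C,u,v,z)[:2];print(n,p.round(4),'x',(p@xh).round(4),'y',(p@yh).round(4))
print('tcp',arm.sense()['tcp_pos'][:2]@xh,arm.sense()['tcp_pos'][:2]@yh)
```

```text
[(128, 176), (129, 176), (130, 175), (131, 175), (132, 175), (133, 175), (134, 174), (135, 170), (136, 170), (137, 191), (138, 213), (139, 219), (140, 219), (141, 216), (142, 212), (143, 210), (144, 211), (145, 209), (146, 208), (147, 210), (148, 214), (149, 216), (150, 213), (151, 198), (152, 132), (153, 98), (154, 101), (155, 100), (156, 100), (157, 100), (158, 100), (159, 101), (160, 100), (161, 100), (162, 111), (163, 143), (164, 166), (165, 172), (166, 172), (167, 173), (168, 173), (169, 173), (170, 173), (171, 172), (172, 173), (173, 172), (174, 172), (175, 172), (176, 172), (177, 172), (178, 172), (179, 172), (180, 172), (181, 173), (182, 173), (183, 173), (184, 172), (185, 172), (186, 172), (187, 171), (188, 171), (189, 172), (190, 171), (191, 171), (192, 171), (193, 172), (194, 171), (195, 172), (196, 170), (197, 169), (198, 170), (199, 171), (200, 170), (201, 168), (202, 213), (203, 214), (204, 207), (205, 206), (206, 203), (207, 203), (208, 205), (209, 208), (210, 209), (211, 208), (212, 206), (213, 132), (214, 83), (215, 96), (216, 107), (217, 119), (218, 121), (219, 117), (220, 115), (221, 112)]
jaw [0.5433 0.0086] x 0.2795 y 0.4658
fence [ 0.5677 -0.0355] x 0.3299 y 0.4633
jr [0.61   0.0571] x 0.2736 y 0.548
fr [0.641  0.0061] x 0.3333 y 0.5475
tcp 0.30390697317476445 0.5177959009499946
```

Held coupling hangs over the channel's right part (rails inner edges at rows 151 and 202). Lower and release.

arm_command([
  [[-0.001,0,0.04],[0,0,0]],
  [[0,0,0.04],[0,0,0]],
  [[0,0,0.03],[0,0,0]],
  [[0,0,0.015],[0,0,0]],
  [[0,0,0.01],[0,0,0]],
  [[0,0,0.006],[0,0,0]],
  [[0,0,0.004],[0,0,0]],
  [[0,0,0],[0,0,0]],
  [[0,0,0],[0,0,0]],
])

```text
time: 14.87
tcp_pos: [0.6019, 0.0149, 0.0356]
ee_rot: [1.526, 2.744, 0.001]
ft_force: [-1.7, -0.8, -0.2]
width: 0.0351
gripper_force: 30.0
```

arm_command([
  [[0,0,0],[0,0,0]],
  [[0,0,0],[0,0,0]],
  [[0,0,0],[0,0,0]],
  [[0,0,0],[0,0,0]],
  [[0,0,0],[0,0,0]],
  [[0,0,0],[0,0,0]],
  [[0,0,-0.01],[0,0,0]],
  [[0,0,-0.03],[0,0,0]],
  [[0,0,-0.04],[0,0,0]],
  [[0,0,-0.04],[0,0,0]],
  [[0,0,-0.03],[0,0,0]],
], fingers=-0.2)

```text
time: 15.78
tcp_pos: [0.6018, 0.0155, 0.1886]
ee_rot: [1.524, 2.744, 0.003]
ft_force: [1.6, 0.1, -0.2]
width: 0.052
gripper_force: 0.0
```

arm_command([
  [[0,0,0],[0,0,6.98]],
  [[0,0,0],[0,0,6.98]],
  [[0,0,0],[0,0,6.98]],
  [[0,0,0],[0,0,6.98]],
  [[0,0,0],[0,0,6.98]],
  [[0,0,0],[0,0,6.98]],
  [[0,0,0],[0,0,6.98]],
  [[0,0,0],[0,0,6.98]],
  [[0,0,0],[0,0,6.98]],
  [[0,0,0],[0,0,6.98]],
  [[0,0,0],[0,0,6.98]],
  [[0,0,0],[0,0,0]],
])

```text
time: 16.78
tcp_pos: [0.6011, 0.0151, 0.1854]
ee_rot: [2.902, 1.202, 0.001]
ft_force: [-0.1, 0.4, 0.1]
width: 0.0524
gripper_force: 0.0
```

Run:
```python
from h import *
T,it=look('top','top2')
for xy in((.602,.0155),(.3465,-.331),(.339,-.247)):print(ring(T,it,xy,.056 if xy[0]>.5 else .044,r=12))
go([.347,-.331,.17],-45)
```

```text
((166, 147), [(80.5, array([0.5999, 0.0131]), [9.3, 11.4])])
((300, 248), [(95.0, array([ 0.3472, -0.3318]), [11.0, 11.2])])
((267, 251), [(93.0, array([ 0.3396, -0.2461]), [10.8, 11.2])])
t 16.8 tcp [0.601  0.0151 0.1853] yaw -44.73 w 0.0524 tool shift mm [-424.7   63.1   15.1]
 turn [ 0.  -0.   0.3] shift after turn mm [-424.3   65.1   15.3]
 turn [ 0.000e+00  1.000e-01 -1.797e+02] shift after turn mm [424.3 -65.1  15.3]
```

arm_command([
  [[-0.0354,0.0053,0],[0,0,0]],
  [[-0.0354,0.0053,0],[0,0,0]],
  [[-0.0354,0.0053,0],[0,0,0]],
  [[-0.0354,0.0053,0],[0,0,0]],
  [[-0.0354,0.0053,0],[0,0,0]],
  [[-0.0354,0.0053,0],[0,0,0]],
  [[-0.0354,0.0053,0],[0,0,0]],
  [[-0.0354,0.0053,0],[0,0,0]],
  [[-0.0354,0.0053,0],[0,0,0]],
  [[-0.0354,0.0053,0],[0,0,0]],
  [[-0.0354,0.0053,0],[0,0,0]],
  [[-0.0354,0.0053,0],[0,0,0]],
  [[0,0,0.04],[0,0,0]],
  [[0,0,0],[0,0,0]],
  [[0,0,0],[0,0,0]],
], fingers=-0.5)

```text
time: 18.08
tcp_pos: [0.3453, -0.3302, 0.1438]
ee_rot: [-2.897, -1.206, 0.002]
ft_force: [0.9, -0.4, 0.4]
width: 0.0652
gripper_force: 0.0
```

Run:
```python
from h import *
C,im=look('wrist','w6')
for xy in((.3472,-.331),(.3396,-.2461)):print(ring(C,im,xy,r=45))
go([.347,-.331,.02],-45)
print(arm.sense()['joints'].round(2))
```

```text
((259, 190), [(793.5, array([ 0.3487, -0.3304]), [31.5, 32.2])])
((175, 123), [(968.5, array([ 0.3416, -0.2452]), [34.0, 36.4])])
t 18.1 tcp [ 0.3468 -0.3305  0.1451] yaw -44.73 w 0.0652 tool shift mm [ -0.3   0.5 125.1]
 turn [-0.  -0.   0.3] shift after turn mm [ -0.2   0.5 125.1]
 turn [ 1.000e-01 -0.000e+00 -1.797e+02] shift after turn mm [  0.2  -0.5 125.1]
[ 0.9   0.26 -0.26  2.06  0.09  0.84 -0.2 ]
```

arm_command([
  [[0.001,0,0.04],[0,0,0]],
  [[0,0,0.04],[0,0,0]],
  [[0,0,0.025],[0,0,0]],
  [[0,0,0.012],[0,0,0]],
  [[0,0,0.008],[0,0,0]],
  [[0,0,0],[0,0,0]],
  [[0,0,0],[0,0,0]],
])

```text
time: 18.72
tcp_pos: [0.3485, -0.3306, 0.0208]
ee_rot: [2.898, 1.207, 0.002]
ft_force: [-0.5, -0.5, 0.2]
width: 0.0656
gripper_force: 0.0
```

arm_command([
  [[0,0,0],[0,0,0]],
  [[0,0,0],[0,0,0]],
  [[0,0,0],[0,0,0]],
  [[0,0,0],[0,0,0]],
  [[0,0,0],[0,0,0]],
  [[0,0,0],[0,0,0]],
  [[0,0,0],[0,0,0]],
  [[0,0,0],[0,0,0]],
], fingers=1)

```text
time: 19.38
tcp_pos: [0.3471, -0.3305, 0.0199]
ee_rot: [2.901, 1.204, 0.0]
ft_force: [0.1, 0.8, 4.9]
width: 0.0346
gripper_force: 30.0
```

arm_command([
  [[0,0,-0.04],[0,0,0]],
  [[0,0,-0.04],[0,0,0]],
  [[0,0,-0.04],[0,0,0]],
  [[0,0,-0.04],[0,0,0]],
  [[0.0298,-0.0065,0],[0,0,0]],
  [[0.0298,-0.0065,0],[0,0,0]],
  [[0.0298,-0.0065,0],[0,0,0]],
  [[0.0298,-0.0065,0],[0,0,0]],
  [[0.0298,-0.0065,0],[0,0,0]],
  [[0.0298,-0.0065,0],[0,0,0]],
  [[0.0298,-0.0065,0],[0,0,0]],
  [[0.0298,-0.0065,0],[0,0,0]],
  [[0.0298,-0.0065,0],[0,0,0]],
  [[0.0298,-0.0065,0],[0,0,0]],
  [[0.0298,-0.0065,0],[0,0,0]],
  [[0.0298,-0.0065,0],[0,0,0]],
])

```text
time: 20.72
tcp_pos: [0.5444, -0.0208, 0.1791]
ee_rot: [-2.901, -1.205, 0.001]
ft_force: [0.7, -0.4, -0.5]
width: 0.0346
gripper_force: 30.0
```

arm_command([
  [[0,0,0],[0,0,-6.97]],
  [[0,0,0],[0,0,-6.97]],
  [[0,0,0],[0,0,-6.97]],
  [[0,0,0],[0,0,-6.97]],
  [[0,0,0],[0,0,-6.97]],
  [[0,0,0],[0,0,-6.97]],
  [[0,0,0],[0,0,-6.97]],
  [[0,0,0],[0,0,-6.97]],
  [[0,0,0],[0,0,-6.97]],
  [[0,0,0],[0,0,-6.97]],
  [[0,0,0],[0,0,-6.97]],
  [[0,0,0],[0,0,0]],
  [[0,0,0],[0,0,0]],
])

```text
time: 21.8
tcp_pos: [0.5438, -0.0222, 0.1791]
ee_rot: [-1.533, -2.741, 0.0]
ft_force: [-0.2, 0.1, 0.6]
width: 0.0348
gripper_force: 30.0
```

Run:
```python
from h import *
C,im=look('wrist','w7')
print(ring(C,im,(.601,.0145),.056,r=45))
go([.5435,-.021,.034],31.9)
```

```text
((331, 182), [(464.5, array([0.5998, 0.0153]), [19.9, 30.4])])
t 21.9 tcp [ 0.5439 -0.0221  0.1793] yaw 31.59 w 0.0347 tool shift mm [  1.1   0.3 145.3]
 turn [-0.  -0.  -0.3] shift after turn mm [  1.2   0.3 145.3]
 turn [ -0.    0.  179.7] shift after turn mm [ -1.2  -0.3 145.3]
```

arm_command([
  [[0.001,0,0.04],[0,0,-0.3]],
  [[0,0,0.04],[0,0,0]],
  [[0,0,0.03],[0,0,0]],
  [[0,0,0.015],[0,0,0]],
  [[0,0,0.01],[0,0,0]],
  [[0,0,0.006],[0,0,0]],
  [[0,0,0.004],[0,0,0]],
  [[0,0,0],[0,0,0]],
  [[0,0,0],[0,0,0]],
])

```text
time: 22.6
tcp_pos: [0.5444, -0.0211, 0.0355]
ee_rot: [1.521, 2.747, 0.001]
ft_force: [0.2, -0.4, -0.4]
width: 0.0346
gripper_force: 30.0
```

arm_command([
  [[0,0,0],[0,0,0]],
  [[0,0,0],[0,0,0]],
  [[0,0,0],[0,0,0]],
  [[0,0,0],[0,0,0]],
  [[0,0,0],[0,0,0]],
  [[0,0,0],[0,0,0]],
  [[0,0,-0.01],[0,0,0]],
  [[0,0,-0.03],[0,0,0]],
  [[0,0,-0.04],[0,0,0]],
  [[0,0,-0.04],[0,0,0]],
  [[0,0,-0.03],[0,0,0]],
  [[0,0,0],[0,0,0]],
], fingers=-0.2)

```text
time: 23.6
tcp_pos: [0.5477, -0.02, 0.1918]
ee_rot: [1.516, 2.739, 0.009]
ft_force: [0.7, 0.8, 0.7]
width: 0.0521
gripper_force: 0.0
```

Run:
```python
from h import *
C,im=look('wrist','w8');T,it=look('top','top3')
for xy in((.600,.0145),(.5435,-.021),(.3396,-.2461)):print(ring(T,it,xy,.056 if xy[0]>.5 else .044,r=12))
for xy in((.600,.0145),(.5435,-.021)):print(ring(C,im,xy,.056,r=45))
cv2.imwrite('pics/w8c.png',im[60:300])
go([.340,-.2455,.17],-45)
```

```text
((166, 148), [])
((179, 170), [])
((267, 250), [(89.0, array([ 0.3401, -0.2461]), [10.4, 11.1])])
((320, 177), [(437.0, array([0.6   , 0.0152]), [19.6, 28.9])])
((249, 177), [(535.0, array([ 0.5436, -0.0194]), [23.6, 29.3])])
t 23.7 tcp [ 0.5442 -0.0211  0.1863] yaw 32.06 w 0.0522 tool shift mm [ -81.7 -292.2   15.9]
 turn [ 0.2  0.  77.1] shift after turn mm [-303.1   14.2   16.3]
 turn [  -0.     0.2 -102.9] shift after turn mm [303.1 -14.2  16.3]
```

View pics/w8c.png

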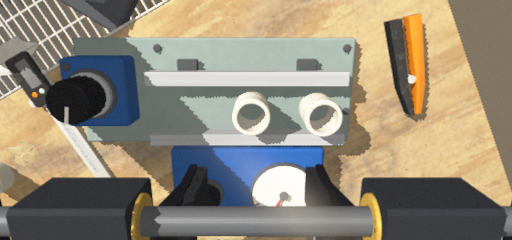

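Both couplings stand in the channel at about (251,174) and (320,174). Fetch the third.

arm_command([
  [[0,0,0],[0,0,7]],
  [[0,0,0],[0,0,7]],
  [[0,0,0],[0,0,7]],
  [[0,0,0],[0,0,7]],
  [[0,0,0],[0,0,7]],
  [[0,0,0],[0,0,7]],
  [[0,0,0],[0,0,7]],
  [[0,0,0],[0,0,7]],
  [[0,0,0],[0,0,7]],
  [[0,0,0],[0,0,7]],
  [[0,0,0],[0,0,7]],
], fingers=-0.5)

```text
time: 24.62
tcp_pos: [0.5422, -0.0212, 0.1828]
ee_rot: [-2.904, -1.195, 0.005]
ft_force: [0.3, -1.1, 1.2]
width: 0.0653
gripper_force: 0.0
```

arm_command([
  [[-0.0303,0.0014,0],[0,0,0]],
  [[-0.0303,0.0014,0],[0,0,0]],
  [[-0.0303,0.0014,0],[0,0,0]],
  [[-0.0303,0.0014,0],[0,0,0]],
  [[-0.0303,0.0014,0],[0,0,0]],
  [[-0.0303,0.0014,0],[0,0,0]],
  [[-0.0303,0.0014,0],[0,0,0]],
  [[-0.0303,0.0014,0],[0,0,0]],
  [[-0.0303,0.0014,0],[0,0,0]],
  [[-0.0303,0.0014,0],[0,0,0]],
  [[0,0,0.04],[0,0,0]],
  [[0,0,0],[0,0,0]],
  [[0,0,0],[0,0,0]],
])

```text
time: 25.7
tcp_pos: [0.3374, -0.2441, 0.1427]
ee_rot: [-2.896, -1.202, 0.005]
ft_force: [0.7, -0.9, 1.1]
width: 0.0654
gripper_force: 0.0
```

Run:
```python
from h import *
C,im=look('wrist','w9')
print(ring(C,im,(.34,-.2455),r=45))
go([.3405,-.2455,.02],-45)
print(arm.sense()['joints'].round(2))
```

```text
((260, 190), [(794.5, array([ 0.3415, -0.2451]), [31.5, 32.2])])
t 25.8 tcp [ 0.3392 -0.2445  0.144 ] yaw -44.86 w 0.0653 tool shift mm [  0.2   2.  124. ]
 turn [-0.2 -0.   0.1] shift after turn mm [  0.2   1.6 124. ]
 turn [   0.    -0.3 -179.9] shift after turn mm [ -0.2  -1.6 124. ]
[ 0.81  0.17 -0.32  2.18  0.07  0.81 -0.33]
```

arm_command([
  [[0.001,0.002,0.04],[0,0,0]],
  [[0,0,0.04],[0,0,0]],
  [[0,0,0.024],[0,0,0]],
  [[0,0,0.012],[0,0,0]],
  [[0,0,0.008],[0,0,0]],
  [[0,0,0],[0,0,0]],
  [[0,0,0],[0,0,0]],
])

```text
time: 26.33
tcp_pos: [0.3429, -0.2463, 0.0214]
ee_rot: [2.9, 1.205, 0.002]
ft_force: [0.9, -0.3, 0.5]
width: 0.0651
gripper_force: 0.0
```

arm_command([
  [[0,0,0],[0,0,0]],
  [[0,0,0],[0,0,0]],
  [[0,0,0],[0,0,0]],
  [[0,0,0],[0,0,0]],
  [[0,0,0],[0,0,0]],
  [[0,0,0],[0,0,0]],
  [[0,0,0],[0,0,0]],
  [[0,0,0],[0,0,0]],
], fingers=1)

```text
time: 27.0
tcp_pos: [0.3417, -0.2464, 0.0208]
ee_rot: [2.901, 1.204, 0.0]
ft_force: [-0.8, 0.2, 5.1]
width: 0.0348
gripper_force: 30.0
```

Run:
```python
from h import *
# press y=-60: 
p=.305*np.array([.528,-.849])+(.4505-.062)*np.array([.849,.528])
print(p);go([*p,.18],-45);print(arm.sense()['ee_rot'].round(3),arm.sense()['joints'].round(2))
```

```text
[ 0.4908765 -0.053817 ]
t 27.0 tcp [ 0.3417 -0.2464  0.0208] yaw -44.94 w 0.0348 tool shift mm [ 241.7  -30.4 -159.2]
 turn [0.  0.  0.1] shift after turn mm [ 241.7  -30.7 -159.2]
 turn [  -0.     0.  -179.9] shift after turn mm [-241.7   30.7 -159.2]
[2.901 1.204 0.   ] [ 0.74  0.4  -0.26  2.28  0.21  0.49 -0.47]
```

arm_command([
  [[0,0,-0.04],[0,0,0]],
  [[0,0,-0.04],[0,0,0]],
  [[0,0,-0.04],[0,0,0]],
  [[0,0,-0.04],[0,0,0]],
  [[0.0302,-0.0038,0],[0,0,0]],
  [[0.0302,-0.0038,0],[0,0,0]],
  [[0.0302,-0.0038,0],[0,0,0]],
  [[0.0302,-0.0038,0],[0,0,0]],
  [[0.0302,-0.0038,0],[0,0,0]],
  [[0.0302,-0.0038,0],[0,0,0]],
  [[0.0302,-0.0038,0],[0,0,0]],
  [[0.0302,-0.0038,0],[0,0,0]],
])

```text
time: 28.0
tcp_pos: [0.4911, -0.0525, 0.1802]
ee_rot: [-2.902, -1.204, 0.001]
ft_force: [0.7, -0.4, 0.2]
width: 0.0346
gripper_force: 30.0
```

arm_command([
  [[0,0,0],[0,0,-6.98]],
  [[0,0,0],[0,0,-6.98]],
  [[0,0,0],[0,0,-6.98]],
  [[0,0,0],[0,0,-6.98]],
  [[0,0,0],[0,0,-6.98]],
  [[0,0,0],[0,0,-6.98]],
  [[0,0,0],[0,0,-6.98]],
  [[0,0,0],[0,0,-6.98]],
  [[0,0,0],[0,0,-6.98]],
  [[0,0,0],[0,0,-6.98]],
  [[0,0,0],[0,0,-6.98]],
  [[0,0,0],[0,0,0]],
  [[0,0,0],[0,0,0]],
])

```text
time: 29.08
tcp_pos: [0.4905, -0.0538, 0.1802]
ee_rot: [-1.531, -2.742, -0.0]
ft_force: [0.2, 0.5, -0.6]
width: 0.0346
gripper_force: 30.0
```

Run:
```python
from h import *
C,im=look('wrist','w10')
go([.491,-.054,.034],31.9)
for xy in((.600,.0145),(.5435,-.021)):print(ring(C,im,xy,.056,r=45))
```

```text
t 29.1 tcp [ 0.4905 -0.0539  0.1803] yaw 31.67 w 0.0347 tool shift mm [ -0.4   0.3 146.3]
 turn [-0.  -0.  -0.2] shift after turn mm [ -0.4   0.3 146.3]
 turn [ -0.    0.  179.8] shift after turn mm [  0.4  -0.3 146.3]
((398, 182), [(372.0, array([0.5987, 0.0155]), [16.2, 32.3])])
((324, 182), [(478.0, array([ 0.542 , -0.0196]), [20.5, 30.6])])
```

arm_command([
  [[0,0,0.04],[0,0,0]],
  [[0,0,0.04],[0,0,0]],
  [[0,0,0.03],[0,0,0]],
  [[0,0,0.015],[0,0,0]],
  [[0,0,0.01],[0,0,0]],
  [[0,0,0.006],[0,0,0]],
  [[0,0,0.0045],[0,0,0]],
  [[0,0,0],[0,0,0]],
  [[0,0,0],[0,0,0]],
])

```text
time: 29.88
tcp_pos: [0.4915, -0.0538, 0.0359]
ee_rot: [1.526, 2.744, 0.001]
ft_force: [-0.5, -0.2, -0.1]
width: 0.0351
gripper_force: 30.0
```

arm_command([
  [[0,0,0],[0,0,0]],
  [[0,0,0],[0,0,0]],
  [[0,0,0],[0,0,0]],
  [[0,0,0],[0,0,0]],
  [[0,0,0],[0,0,0]],
  [[0,0,0],[0,0,0]],
  [[0,0,-0.01],[0,0,0]],
  [[0,0,-0.03],[0,0,0]],
  [[0,0,-0.04],[0,0,0]],
  [[0,0,-0.04],[0,0,0]],
  [[0,0,-0.03],[0,0,0]],
  [[0,0,0],[0,0,0]],
  [[0,0,0],[0,0,0]],
], fingers=-0.2)

```text
time: 30.97
tcp_pos: [0.4919, -0.0538, 0.1874]
ee_rot: [1.525, 2.741, 0.001]
ft_force: [0.5, -0.8, -0.7]
width: 0.0522
gripper_force: 0.0
```

Run:
```python
from h import *
# ratchet axis by press fit: origin x .2845,y .4505
xh=np.array([.528,-.849]);yh=np.array([.849,.528])
r=.2845*xh+(.4505-.145)*yh;z=.3945*xh+(.4505-.042)*yh;print('r',r,'z',z)
C,im=look('wrist','w11')
for xy in((.600,.0145),(.5435,-.021),(.491,-.054)):print(ring(C,im,xy,.056,r=45))
go([*r,.18],31.9)
```

```text
r [ 0.4095855 -0.0802365] z [ 0.5551125 -0.1192425]
((393, 179), [(354.0, array([0.5988, 0.0158]), [16.1, 30.4])])
((321, 179), [(436.0, array([ 0.5419, -0.0189]), [19.5, 29.0])])
((253, 180), [])
t 31.0 tcp [ 0.4906 -0.0539  0.1857] yaw 31.84 w 0.0524 tool shift mm [ 20.4 -82.7   5.6]
 turn [ 0.   0.1 -0.1] shift after turn mm [ 20.5 -82.7   5.7]
 turn [ 1.000e-01 -0.000e+00  1.799e+02] shift after turn mm [-20.5  82.7   5.7]
```

arm_command([
  [[0.0068,-0.0276,0],[0,0,0]],
  [[0.0068,-0.0276,0],[0,0,0]],
  [[0.0068,-0.0276,0],[0,0,0]],
  [[0,0,0],[0,0,0]],
  [[0,0,0],[0,0,0]],
], fingers=-0.9)

```text
time: 31.43
tcp_pos: [0.4076, -0.0807, 0.1839]
ee_rot: [-1.528, -2.742, 0.003]
ft_force: [0.6, 0.4, 0.0]
width: 0.0773
gripper_force: 0.0
```

Run:
```python
from h import *
C,im=look('wrist','w12')
go([.4096,-.0803,.061],31.9);print(arm.sense()['joints'].round(2),proj(C,[.4096,-.0803,.09]))
cv2.imwrite('pics/w12c.png',cv2.resize(im[60:300,100:500],None,fx=1.9,fy=1.9))
```

```text
t 31.5 tcp [ 0.4091 -0.0802  0.1844] yaw 31.82 w 0.0791 tool shift mm [ -0.4   0.4 123.4]
 turn [-0.  -0.1 -0.1] shift after turn mm [ -0.3   0.3 123.4]
 turn [-1.000e-01  1.000e-01  1.799e+02] shift after turn mm [  0.3  -0.3 123.4]
[ 0.82  0.16 -0.79  2.12  0.14  0.92  0.51] [257.37964589 193.26362584]
```

View pics/w12c.png

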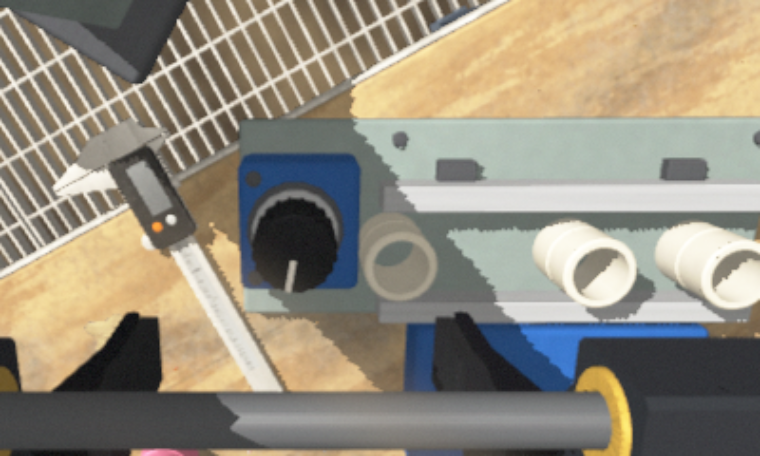

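Run:
```python
from h import *
C=cam('wrist');xh=np.array([.528,-.849]);yh=np.array([.849,.528])
for n,u,v,z in(('c3',400,262,.056),('c2',598,270,.056),('c1',737,273,.056),('knob',295,246,.09),('jawend',383,198,.032),('fenceend',379,313,.032)):
    p=ray(C,u/1.9+100,v/1.9+60,z)[:2];print(n,p.round(4),'press',(p@xh-.2845).round(4),(p@yh-.4505).round(4))
C,im=look('scene');print([proj(C,[*q,.034]).round() for q in((.4909,-.0538),(.47,-.067))])
cv2.imwrite('pics/s2c.png',cv2.resize(im[160:280,110:270],None,fx=4,fy=4))
```

```text
c3 [ 0.4612 -0.0665] press 0.0154 -0.0941
c2 [ 0.5458 -0.0188] press 0.0196 0.0029
c1 [0.6045 0.0159] press 0.0212 0.0712
knob [ 0.4082 -0.078 ] press -0.0027 -0.1451
jawend [ 0.4418 -0.047 ] press -0.0113 -0.1002
fenceend [ 0.4755 -0.1007] press 0.0521 -0.1
[array([196., 226.]), array([206., 230.])]
```

View pics/s2c.png

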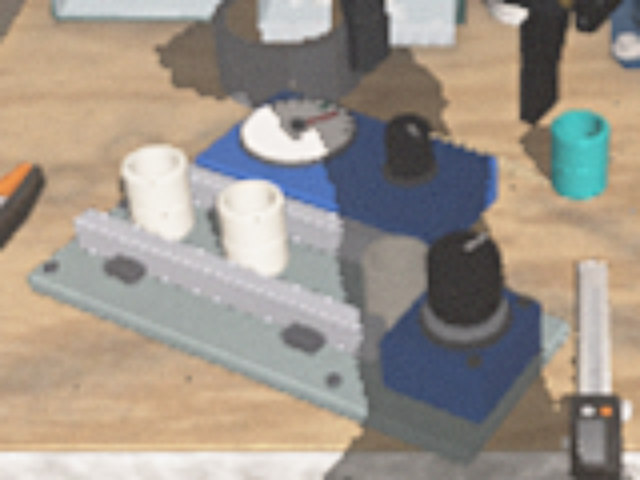

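Third coupling has shifted to press y ≈ -94 mm (just out of range), still upright. I'll regrip it across the channel and move it back.

arm_command([
  [[0,0,0],[0,0,6.92]],
  [[0,0,0],[0,0,6.92]],
  [[0,0,0],[0,0,6.92]],
  [[0,0,0],[0,0,6.92]],
  [[0,0,0],[0,0,6.92]],
  [[0,0,0],[0,0,6.92]],
  [[0,0,0],[0,0,6.92]],
  [[0,0,0],[0,0,6.92]],
  [[0,0,0],[0,0,6.92]],
  [[0,0,0],[0,0,6.92]],
  [[0,0,0],[0,0,6.92]],
  [[0,0,0],[0,0,6.92]],
  [[0,0,0],[0,0,6.92]],
  [[0.026,0.008,0],[0,0,0]],
  [[0.026,0.008,0],[0,0,0]],
  [[0,0,0.03],[0,0,0]],
  [[0,0,0],[0,0,0]],
  [[0,0,0],[0,0,0]],
], fingers=-0.5)

```text
time: 33.03
tcp_pos: [0.4616, -0.0652, 0.1535]
ee_rot: [-3.017, -0.865, 0.006]
ft_force: [-0.5, -0.4, 0.4]
width: 0.0653
gripper_force: 0.0
```

Run:
```python
from h import *
C,im=look('wrist','w13')
print(ring(C,im,(.4612,-.0665),.056,r=45,save='pics/w13c.png'))
hsv=cv2.cvtColor(im,cv2.COLOR_BGR2HSV);g=cv2.GaussianBlur(cv2.cvtColor(im,cv2.COLOR_BGR2GRAY),(3,3),1)
go([.4612,-.0665,.036],-58.1);print(arm.sense()['joints'].round(2))
```

```text
((258, 193), [(361.0, array([ 0.4661, -0.0653]), [16.9, 27.5])])
t 33.1 tcp [ 0.4622 -0.0656  0.1545] yaw -58.04 w 0.0656 tool shift mm [ -1.2   0.5 118.5]
 turn [-0.1  0.1  0.1] shift after turn mm [ -1.3   0.3 118.5]
 turn [-1.000e-01 -2.000e-01 -1.799e+02] shift after turn mm [  1.3  -0.3 118.5]
[ 0.56  0.27 -0.59  2.06  0.19  0.87 -1.15]
```

View pics/w13c.png

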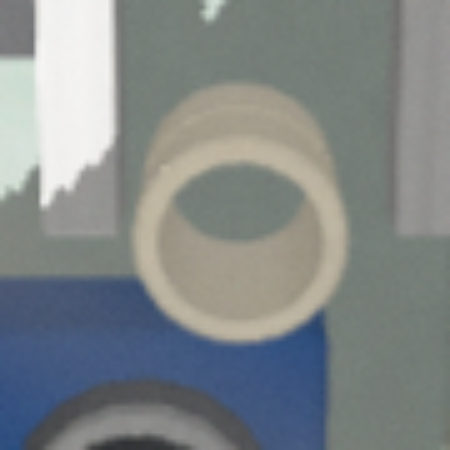

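Coupling rim centre at about (261,196) full pixels, upright; nudge 3 mm and grip.

arm_command([
  [[-0.003,0.0025,0.04],[0,0,0]],
  [[0,0,0.04],[0,0,0]],
  [[0,0,0.02],[0,0,0]],
  [[0,0,0.01],[0,0,0]],
  [[0,0,0.008],[0,0,0]],
  [[0,0,0],[0,0,0]],
  [[0,0,0],[0,0,0]],
])

```text
time: 33.67
tcp_pos: [0.4622, -0.07, 0.0382]
ee_rot: [3.02, 0.863, 0.003]
ft_force: [-0.3, -0.1, -0.1]
width: 0.0651
gripper_force: 0.0
```

arm_command([
  [[0,0,0],[0,0,0]],
  [[0,0,0],[0,0,0]],
  [[0,0,0],[0,0,0]],
  [[0,0,0],[0,0,0]],
  [[0,0,0],[0,0,0]],
  [[0,0,0],[0,0,0]],
  [[0,0,0],[0,0,0]],
  [[0,0,0],[0,0,0]],
], fingers=1)

```text
time: 34.33
tcp_pos: [0.4612, -0.07, 0.0373]
ee_rot: [3.02, 0.863, 0.0]
ft_force: [-0.1, -0.2, 4.0]
width: 0.0346
gripper_force: 30.0
```

arm_command([
  [[0,0,-0.006],[0,0,0]],
  [[0.011,0.001,0],[0,0,0]],
  [[0.012,0.001,0],[0,0,0]],
  [[0.013,0,0],[0,0,0]],
  [[0,0,0.003],[0,0,0]],
  [[0,0,0.0025],[0,0,0]],
  [[0,0,0],[0,0,0]],
  [[0,0,0],[0,0,0]],
])

```text
time: 35.0
tcp_pos: [0.4927, -0.0523, 0.0373]
ee_rot: [-3.02, -0.864, -0.0]
ft_force: [-0.3, -0.2, 0.9]
width: 0.0344
gripper_force: 30.0
```

Run:
```python
from h import *
go([.491,-.054,.036]);s=arm.sense();xh=np.array([.528,-.849]);yh=np.array([.849,.528]);p=s['tcp_pos'][:2];print(p@xh-.2845,p@yh-.4505,s['gripper_force'],s['ft_force'])
```

```text
t 35.0 tcp [ 0.4927 -0.0523  0.0373] yaw -58.08 w 0.0344 tool shift mm [-2.3  0.6  1.3]
0.02002388825497836 -0.05983776500996274 30.000939124147408 [-0.30732396 -0.24393212  0.93363555]
```

arm_command([
  [[0,0,0],[0,0,0]],
  [[0,0,0],[0,0,0]],
  [[0,0,0],[0,0,0]],
  [[0,0,0],[0,0,0]],
  [[0,0,0],[0,0,0]],
  [[0,0,0],[0,0,0]],
  [[0,0,-0.01],[0,0,0]],
  [[0,0,-0.03],[0,0,0]],
  [[0,0,-0.04],[0,0,0]],
  [[0,0,-0.04],[0,0,0]],
  [[0,0,0],[0,0,0]],
  [[0,0,0],[0,0,0]],
], fingers=-0.2)

```text
time: 36.0
tcp_pos: [0.4944, -0.0527, 0.1607]
ee_rot: [3.018, 0.862, 0.009]
ft_force: [0.9, 0.7, 0.0]
width: 0.0524
gripper_force: 0.0
```

Run:
```python
from h import *
C,im=look('wrist','w14')
for xy in((.600,.0145),(.5435,-.021),(.4915,-.053)):print(ring(C,im,xy,.056,r=50))
go([.409,-.0795,.15],-58.1)
```

```text
((254, 27), [(44.5, array([ 0.6228, -0.004 ]), [4.2, 15.4]), (972.0, array([0.6017, 0.0144]), [32.5, 38.6])])
((254, 119), [(817.5, array([ 0.5464, -0.0196]), [30.8, 34.1])])
((254, 193), [(449.0, array([ 0.4957, -0.0508]), [22.9, 32.3])])
t 36.0 tcp [ 0.4928 -0.0528  0.1587] yaw -58.13 w 0.0519 tool shift mm [-85.3 -21.6   8.6]
 turn [ 0.1 -0.1 -0. ] shift after turn mm [-85.3 -21.6   8.7]
 turn [-1.0e-01 -2.0e-01  1.8e+02] shift after turn mm [85.3 21.6  8.7]
```

arm_command([
  [[-0.0285,-0.0072,0],[0,0,0]],
  [[-0.0285,-0.0072,0],[0,0,0]],
  [[-0.0285,-0.0072,0],[0,0,0]],
  [[0,0,0],[0,0,-6.92]],
  [[0,0,0],[0,0,-6.92]],
  [[0,0,0],[0,0,-6.92]],
  [[0,0,0],[0,0,-6.92]],
  [[0,0,0],[0,0,-6.92]],
  [[0,0,0],[0,0,-6.92]],
  [[0,0,0],[0,0,-6.92]],
  [[0,0,0],[0,0,-6.92]],
  [[0,0,0],[0,0,-6.92]],
  [[0,0,0],[0,0,-6.92]],
  [[0,0,0],[0,0,-6.92]],
  [[0,0,0],[0,0,-6.92]],
], fingers=-0.5)

```text
time: 37.3
tcp_pos: [0.4072, -0.0792, 0.1563]
ee_rot: [-1.679, -2.651, 0.001]
ft_force: [-0.1, 0.2, -0.1]
width: 0.0652
gripper_force: 0.0
```

arm_command([
  [[0,0,0],[0,0,-6.92]],
  [[0,0,0],[0,0,-6.92]],
  [[0,0,0],[0,0,-6.92]],
  [[0,0,0],[0,0,-6.92]],
  [[0,0,0],[0,0,-6.92]],
  [[0,0,0],[0,0,-6.92]],
  [[0,0,0],[0,0,-6.92]],
  [[0,0,0],[0,0,-6.92]],
  [[0,0,0],[0,0,-6.92]],
  [[0,0,0],[0,0,-6.92]],
  [[0,0,0],[0,0,-6.92]],
  [[0,0,0],[0,0,-6.92]],
  [[0,0,0],[0,0,-6.92]],
  [[0,0,0],[0,0,0]],
  [[0,0,0],[0,0,0]],
])

```text
time: 38.55
tcp_pos: [0.4076, -0.0793, 0.1566]
ee_rot: [0.672, -3.067, -0.003]
ft_force: [0.0, 0.7, -0.3]
width: 0.065
gripper_force: 0.0
```

Run:
```python
from h import *
C,im=look('wrist','w15')
go([.409,-.0795,.061],115)
print(arm.sense()['joints'].round(2))
u,v=proj(C,[.409,-.0795,.09]);print(u,v)
h=cv2.cvtColor(im,cv2.COLOR_BGR2HSV);m=(h[...,2]<60).astype(np.uint8);m[235:]=0
for a,c,b in blobs(m,200):print(a,c.round(1),b)
u,v=int(u),int(v);cv2.imwrite('pics/w15c.png',cv2.resize(im[max(v-60,0):v+60,max(u-70,0):u+70],None,fx=4,fy=4))
```

```text
t 38.6 tcp [ 0.4079 -0.0794  0.1568] yaw 114.72 w 0.0656 tool shift mm [-1.1 -0.7 95.8]
 turn [ 0.1 -0.1 -0.3] shift after turn mm [-1.  -0.6 95.8]
 turn [-1.000e-01 -1.000e-01  1.797e+02] shift after turn mm [ 1.   0.6 95.8]
[ 1.11  0.32 -1.17  2.14  0.38  0.91  1.72]
254.36309257579012 203.31739479882233
3024 [489.8  36.5] [463   0  49  73]
343 [314.   52.7] [261  25 112  56]
442 [255.   97.2] [228  71  54  47]
2501 [430.8 172.2] [344 115 168 115]
1808 [254.  192.9] [228 168  50  52]
```

View pics/w15c.png

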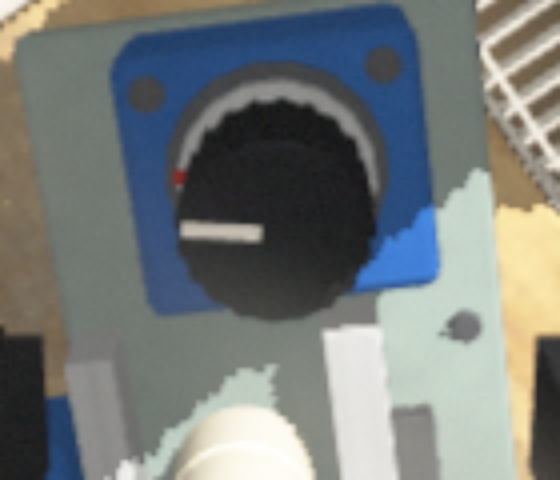

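Knob top centred at about (253,200) with its white line pointing left; descend, grip and turn clockwise.

arm_command([
  [[0.001,-0.0015,0.03],[0,0,0]],
  [[0,0,0.03],[0,0,0]],
  [[0,0,0.02],[0,0,0]],
  [[0,0,0.016],[0,0,0]],
  [[0,0,0],[0,0,0]],
  [[0,0,0],[0,0,0]],
])

```text
time: 39.1
tcp_pos: [0.4078, -0.0808, 0.0612]
ee_rot: [0.676, -3.066, -0.001]
ft_force: [-0.2, -1.1, 0.7]
width: 0.0653
gripper_force: 0.0
```

arm_command([
  [[0,0,0],[0,0,0]],
  [[0,0,0],[0,0,0]],
  [[0,0,0],[0,0,0]],
  [[0,0,0],[0,0,0]],
  [[0,0,0],[0,0,0]],
  [[0,0,0],[0,0,0]],
  [[0,0,0],[0,0,0]],
  [[0,0,0],[0,0,0]],
], fingers=1)

```text
time: 39.77
tcp_pos: [0.4086, -0.0815, 0.0619]
ee_rot: [-0.676, 3.068, -0.001]
ft_force: [-1.0, -1.1, 4.9]
width: 0.0354
gripper_force: 30.0
```

arm_command([
  [[0,0,0],[0,0,5]],
  [[0,0,0],[0,0,5]],
  [[0,0,0],[0,0,5]],
  [[0,0,0],[0,0,5]],
  [[0,0,0],[0,0,5]],
  [[0,0,0],[0,0,5]],
  [[0,0,0],[0,0,5]],
  [[0,0,0],[0,0,5]],
])

```text
time: 40.43
tcp_pos: [0.4087, -0.0825, 0.0619]
ee_rot: [0.42, 3.113, -0.003]
ft_force: [-0.2, -4.0, 3.7]
width: 0.0354
gripper_force: 30.0
```

Run:
```python
from h import *
go([.409,-.0795,.061]);s=arm.sense();print(s['ft_force'].round(1),s['ft_torque'].round(3),s['gripper_force'],s['joints'].round(2))
```

```text
t 40.4 tcp [ 0.4087 -0.0825  0.0619] yaw 74.63 w 0.0354 tool shift mm [0.5 3.  0.9]
[-0.2 -4.   3.7] [-0.796 -0.086  0.064] 29.995870920829475 [ 0.78  0.41 -0.81  2.24  0.48  0.67  0.93]
```

arm_command([
  [[0,0,0],[0,0,6.7]],
  [[0,0,0],[0,0,6.7]],
  [[0,0,0],[0,0,6.7]],
  [[0,0,0],[0,0,6.7]],
  [[0,0,0],[0,0,6.7]],
  [[0,0,0],[0,0,6.7]],
  [[0,0,0],[0,0,6.7]],
  [[0,0,0],[0,0,6.7]],
  [[0,0,0],[0,0,6.7]],
  [[0,0,0],[0,0,6.7]],
  [[0,0,0],[0,0,6.7]],
  [[0,0,0],[0,0,6.7]],
  [[0,0,0],[0,0,6.7]],
  [[0,0,0],[0,0,6.7]],
  [[0,0,0],[0,0,6.7]],
])

```text
time: 41.68
tcp_pos: [0.4065, -0.0835, 0.0618]
ee_rot: [2.664, 1.664, -0.008]
ft_force: [-5.3, -6.3, 10.2]
width: 0.0351
gripper_force: 30.0
```

Run:
```python
from h import *
go([.409,-.0795,.061]);s=arm.sense();print(s['ft_force'].round(1),s['ft_torque'].round(3),s['gripper_force'],s['joints'].round(2))
```

```text
t 41.7 tcp [ 0.4065 -0.0835  0.0618] yaw -26.0 w 0.0351 tool shift mm [4.7 0.5 0.8]
[-5.3 -6.3 10.2] [-1.386  1.116  0.039] 29.992176457308233 [ 0.42  0.32 -0.38  2.26  0.21  0.6  -0.57]
```

arm_command([
  [[0,0,0],[0,0,6.7]],
  [[0,0,0],[0,0,6.7]],
  [[0,0,0],[0,0,6.7]],
  [[0,0,0],[0,0,6.7]],
  [[0,0,0],[0,0,6.7]],
  [[0,0,0],[0,0,6.7]],
  [[0,0,0],[0,0,6.7]],
  [[0,0,0],[0,0,6.7]],
  [[0,0,0],[0,0,6.7]],
  [[0,0,0],[0,0,6.7]],
  [[0,0,0],[0,0,6.7]],
  [[0,0,0],[0,0,6.7]],
  [[0,0,0],[0,0,6.7]],
  [[0,0,0],[0,0,6.7]],
  [[0,0,0],[0,0,6.7]],
])

```text
time: 42.93
tcp_pos: [0.4059, -0.0813, 0.0617]
ee_rot: [2.983, -0.981, -0.008]
ft_force: [-6.5, -0.5, 11.8]
width: 0.0356
gripper_force: 30.0
```

Run:
```python
from h import *
go([.409,-.0795,.061]);s=arm.sense();print(s['ft_force'].round(1),s['ft_torque'].round(3),s['gripper_force'],s['joints'].round(2))
```

```text
t 42.9 tcp [ 0.4059 -0.0813  0.0617] yaw -126.42 w 0.0356 tool shift mm [ 1.5 -3.3  0.7]
[-6.5 -0.5 11.8] [0.01  1.423 0.116] 29.992208587937057 [ 0.07  0.29  0.03  2.28 -0.01  0.58 -2.1 ]
```

arm_command([
  [[0,0,0],[0,0,5]],
  [[0,0,0],[0,0,5]],
  [[0,0,0],[0,0,5]],
  [[0,0,0],[0,0,5]],
  [[0,0,0],[0,0,0]],
])

```text
time: 43.35
tcp_pos: [0.4063, -0.0809, 0.0617]
ee_rot: [2.769, -1.48, -0.007]
ft_force: [-5.8, 0.1, 12.8]
width: 0.0355
gripper_force: 30.0
```

arm_command([
  [[0,0,0],[0,0,0]],
  [[0,0,0],[0,0,0]],
  [[0,0,0],[0,0,0]],
  [[0,0,0],[0,0,0]],
  [[0,0,0],[0,0,0]],
  [[0,0,0],[0,0,0]],
  [[0,0,0],[0,0,0]],
], fingers=-0.5)

```text
time: 43.93
tcp_pos: [0.4084, -0.0812, 0.0615]
ee_rot: [2.772, -1.478, 0.0]
ft_force: [0.6, 0.3, 0.6]
width: 0.0638
gripper_force: 0.0
```

Run:
```python
from h import *
go([.4085,-.0805,.061]);s=arm.sense();print(s['ft_force'].round(1),s['ft_torque'].round(3),s['joints'].round(2))
```

```text
t 43.9 tcp [ 0.4084 -0.0812  0.0615] yaw -146.11 w 0.0638 tool shift mm [-0.5 -0.5  0.5]
[0.6 0.3 0.6] [ 0.184  0.035 -0.003] [ 0.    0.29  0.11  2.28 -0.06  0.57 -2.4 ]
```

arm_command([
  [[0,0,0],[0,0,-7]],
  [[0,0,0],[0,0,-7]],
  [[0,0,0],[0,0,-7]],
  [[0,0,0],[0,0,-7]],
  [[0,0,0],[0,0,-7]],
  [[0,0,0],[0,0,-7]],
  [[0,0,0],[0,0,-7]],
  [[0,0,0],[0,0,-7]],
  [[0,0,0],[0,0,-7]],
  [[0,0,0],[0,0,-7]],
  [[0,0,0],[0,0,-7]],
  [[0,0,0],[0,0,-7]],
  [[0,0,0],[0,0,-7]],
  [[0,0,0],[0,0,-7]],
  [[0,0,0],[0,0,-7]],
])

```text
time: 45.18
tcp_pos: [0.4084, -0.0813, 0.0615]
ee_rot: [2.856, 1.308, 0.0]
ft_force: [0.0, -0.3, -0.5]
width: 0.0651
gripper_force: 0.0
```

arm_command([
  [[0,0,0],[0,0,-7]],
  [[0,0,0],[0,0,-7]],
  [[0,0,0],[0,0,-7]],
  [[0,0,0],[0,0,-7]],
  [[0,0,0],[0,0,-7]],
  [[0,0,0],[0,0,-7]],
  [[0,0,0],[0,0,-7]],
  [[0,0,0],[0,0,-7]],
  [[0,0,0],[0,0,-7]],
  [[0,0,0],[0,0,-7]],
  [[0,0,0],[0,0,-7]],
  [[0,0,0],[0,0,-7]],
  [[0,0,0],[0,0,-7]],
  [[0,0,0],[0,0,-7]],
  [[0,0,0],[0,0,-7]],
  [[0,0,0],[0,0,0]],
])

```text
time: 46.52
tcp_pos: [0.4083, -0.0813, 0.0614]
ee_rot: [-0.707, -3.061, -0.001]
ft_force: [-0.2, 0.3, 0.6]
width: 0.0652
gripper_force: 0.0
```

Run:
```python
from h import *
go([.4085,-.0805,.061]);s=arm.sense();print(s['ft_force'].round(1),s['ft_torque'].round(3),s['joints'].round(2))
```

```text
t 46.5 tcp [ 0.4083 -0.0813  0.0614] yaw 63.98 w 0.0652 tool shift mm [0.2 0.8 0.4]
[-0.2  0.3  0.6] [ 0.066 -0.162 -0.039] [ 0.74  0.39 -0.76  2.24  0.45  0.66  0.77]
```

arm_command([
  [[0,0,0],[0,0,0]],
  [[0,0,0],[0,0,0]],
  [[0,0,0],[0,0,0]],
  [[0,0,0],[0,0,0]],
  [[0,0,0],[0,0,0]],
  [[0,0,0],[0,0,0]],
  [[0,0,0],[0,0,0]],
  [[0,0,0],[0,0,0]],
], fingers=1)

```text
time: 47.18
tcp_pos: [0.4078, -0.0824, 0.0616]
ee_rot: [-0.711, -3.059, 0.004]
ft_force: [-2.1, -4.6, 4.2]
width: 0.0354
gripper_force: 30.0
```

arm_command([
  [[0,0,0],[0,0,6]],
  [[0,0,0],[0,0,6]],
  [[0,0,0],[0,0,6]],
  [[0,0,0],[0,0,6]],
  [[0,0,0],[0,0,6]],
  [[0,0,0],[0,0,6]],
  [[0,0,0],[0,0,6]],
  [[0,0,0],[0,0,6]],
])

```text
time: 47.85
tcp_pos: [0.4074, -0.0827, 0.0615]
ee_rot: [-1.9, -2.501, 0.005]
ft_force: [-2.0, -5.3, 4.9]
width: 0.0352
gripper_force: 30.0
```

Run:
```python
from h import *
go([.4085,-.0805,.061]);s=arm.sense();print(s['ft_force'].round(1),s['ft_torque'].round(3),s['joints'].round(2))
```

```text
t 47.9 tcp [ 0.4074 -0.0827  0.0615] yaw 15.56 w 0.0352 tool shift mm [1.8 1.7 0.5]
[-2.  -5.3  4.9] [-1.335  0.637  0.099] [ 0.57  0.34 -0.55  2.25  0.31  0.62  0.06]
```

arm_command([
  [[0,0,0],[0,0,6]],
  [[0,0,0],[0,0,6]],
  [[0,0,0],[0,0,6]],
  [[0,0,0],[0,0,6]],
  [[0,0,0],[0,0,6]],
  [[0,0,0],[0,0,6]],
  [[0,0,0],[0,0,6]],
  [[0,0,0],[0,0,6]],
])

```text
time: 48.52
tcp_pos: [0.4068, -0.0827, 0.0615]
ee_rot: [2.753, 1.512, -0.006]
ft_force: [-4.4, -5.7, 5.3]
width: 0.0351
gripper_force: 30.0
```

Run:
```python
from h import *
go([.4085,-.0805,.061]);s=arm.sense();print(s['ft_force'].round(1),s['ft_torque'].round(3),s['joints'].round(2))
```

```text
t 48.5 tcp [ 0.4068 -0.0827  0.0615] yaw -32.45 w 0.0351 tool shift mm [2.7 0.3 0.5]
[-4.4 -5.7  5.3] [-1.367  0.854  0.158] [ 0.4   0.32 -0.35  2.26  0.19  0.6  -0.66]
```

arm_command([
  [[0,0,0],[0,0,6]],
  [[0,0,0],[0,0,6]],
  [[0,0,0],[0,0,6]],
  [[0,0,0],[0,0,6]],
  [[0,0,0],[0,0,6]],
  [[0,0,0],[0,0,6]],
  [[0,0,0],[0,0,6]],
  [[0,0,0],[0,0,6]],
])

```text
time: 49.18
tcp_pos: [0.4065, -0.0823, 0.0615]
ee_rot: [3.13, 0.262, -0.005]
ft_force: [-4.8, -4.5, 6.7]
width: 0.0353
gripper_force: 30.0
```

Run:
```python
from h import *
go([.4085,-.0805,.061]);s=arm.sense();print(s['ft_force'].round(1),s['ft_torque'].round(3),s['joints'].round(2))
```

```text
t 49.2 tcp [ 0.4065 -0.0823  0.0615] yaw -80.43 w 0.0353 tool shift mm [ 2.2 -1.4  0.5]
[-4.8 -4.5  6.7] [-1.115  1.154  0.163] [ 0.23  0.3  -0.16  2.27  0.09  0.58 -1.39]
```

arm_command([
  [[0,0,0],[0,0,6]],
  [[0,0,0],[0,0,6]],
  [[0,0,0],[0,0,6]],
  [[0,0,0],[0,0,6]],
  [[0,0,0],[0,0,6]],
  [[0,0,0],[0,0,6]],
  [[0,0,0],[0,0,0]],
])

```text
time: 49.77
tcp_pos: [0.4066, -0.0818, 0.0615]
ee_rot: [3.057, -0.716, -0.005]
ft_force: [-5.3, -4.4, 6.9]
width: 0.0354
gripper_force: 30.0
```

arm_command([
  [[0,0,0],[0,0,0]],
  [[0,0,0],[0,0,0]],
  [[0,0,0],[0,0,0]],
  [[0,0,0],[0,0,0]],
  [[0,0,0],[0,0,0]],
  [[0,0,0],[0,0,0]],
  [[0,0,0],[0,0,0]],
  [[0,0,-0.02],[0,0,0]],
  [[0,0,-0.04],[0,0,0]],
  [[0,0,-0.04],[0,0,0]],
  [[0,0,-0.02],[0,0,0]],
], fingers=-0.5)

```text
time: 50.68
tcp_pos: [0.4103, -0.0814, 0.1855]
ee_rot: [-3.06, 0.71, -0.01]
ft_force: [1.0, 0.4, 0.7]
width: 0.0652
gripper_force: 0.0
```

arm_command([
  [[0,0,0],[0,0,-7]],
  [[0,0,0],[0,0,-7]],
  [[0,0,0],[0,0,-7]],
  [[0,0,0],[0,0,-7]],
  [[0,0,0],[0,0,-7]],
  [[0,0,0],[0,0,-7]],
  [[0,0,0],[0,0,-7]],
  [[0,0,0],[0,0,-7]],
  [[0,0,0],[0,0,0]],
  [[0,0,0],[0,0,0]],
])

```text
time: 51.52
tcp_pos: [0.4083, -0.0812, 0.1815]
ee_rot: [-3.037, -0.805, -0.0]
ft_force: [0.2, 0.9, -0.5]
width: 0.065
gripper_force: 0.0
```

Run:
```python
from h import *
C,im=look('wrist','w16')
xh=np.array([.528,-.849]);yh=np.array([.849,.528]);O=.2845*xh+.4505*yh
P=lambda x,y:O+x*xh+y*yh
g=cv2.cvtColor(im,cv2.COLOR_BGR2GRAY)
print('profile along press x at z .032')
for y in(-.09,-.03,.035):
    print(y,[int(g[int(round(q[1])),int(round(q[0]))]) if 0<=q[0]<512 and 0<=q[1]<384 else -1 for q in(proj(C,[*P(x,y),.032]) for x in np.arange(-.015,.062,.0015))])
for xy in(P(.027,.07),P(.027,.003),P(.027,-.06)):
    print(ring(C,im,xy,.056,r=45));
    for a,c,_ in ring(C,im,xy,.056,r=45)[1]: print('   press',(c-O)@xh,(c-O)@yh)
go([*P(.11,-.042),.16],-58)
# white line on knob: angle
u,v=proj(C,[*P(0,-.145),.09]);u0,v0=int(u)-28,int(v)-28;c=im[v0:v0+56,u0:u0+56];m=(c.min(2)>110)
for a,cc,b in blobs(m,10):print('line?',a,cc-28+0,b)
```

```text
profile along press x at z .032
-0.09 [129, 132, 131, 131, 130, 129, 133, 137, 149, 156, 153, 155, 158, 158, 154, 157, 152, 126, 129, 129, 129, 131, 129, 130, 130, 128, 128, 127, 126, 129, 125, 128, 129, 125, 128, 130, 128, 127, 127, 118, 120, 156, 156, 155, 151, 153, 157, 158, 132, 111, 112, 118]
-0.03 [221, 222, 222, 220, 221, 219, 218, 243, 248, 247, 245, 244, 245, 245, 246, 246, 223, 131, 127, 127, 126, 126, 125, 125, 130, 187, 217, 217, 187, 141, 127, 130, 127, 126, 125, 125, 127, 126, 126, 115, 118, 149, 151, 151, 151, 152, 152, 152, 110, 64, 69, 74]
0.035 [-1, -1, -1, -1, -1, -1, -1, -1, -1, -1, -1, -1, -1, -1, -1, -1, -1, -1, -1, -1, -1, -1, -1, -1, -1, -1, -1, -1, -1, -1, -1, -1, -1, -1, -1, -1, -1, -1, -1, -1, -1, -1, -1, -1, -1, -1, -1, -1, -1, -1, -1, -1]
((282, -109), [(29.5, array([ 0.3064, -0.1854]), [5.5, 7.5]), (30.0, array([ 0.3102, -0.1788]), [5.7, 7.5]), (102.5, array([ 0.2987, -0.1634]), [5.1, 31.4]), (27.5, array([ 0.3141, -0.1723]), [5.1, 7.6]), (104.0, array([ 0.3018, -0.1562]), [5.1, 31.6]), (697.5, array([ 0.4951, -0.0569]), [28.4, 31.3]), (1271.0, array([ 0
[... 294 characters left out ...]
50000001
   press 0.02504406750000005 -0.032282542500000025
((283, -4), [])
((284, 81), [(697.5, array([ 0.4951, -0.0569]), [28.4, 31.3])])
   press 0.02533896750000006 -0.06001634250000001
t 51.6 tcp [ 0.4083 -0.0812  0.1815] yaw -60.29 w 0.0653 tool shift mm [108.7 105.8  21.5]
 turn [ 0.  -0.  -2.3] shift after turn mm [104.4 110.   21.5]
 turn [ -0.   -0.  177.7] shift after turn mm [-104.4 -110.    21.5]
line? 109 [ 12.67889908 -22.34862385] [19  0 34 21]
line? 56 [-17.35714286 -18.07142857] [ 7  2 10 20]
line? 77 [ 1.79220779 16.01298701] [28 35  7 18]
line? 59 [23.10169492 17.74576271] [45 43 11  8]
line? 105 [-22.27619048  22.87619048] [ 0 45 15 11]
line? 20 [24.5 26. ] [48 52  8  4]
```

Jaw face moved to ~13 mm closed, couplings at x ≈ 25 mm, and the knob's white line turned the full ~440°: it slipped over 2 rad. Now the zero knob.

arm_command([
  [[0.0272,0.0265,0],[0,0,0]],
  [[0.0272,0.0265,0],[0,0,0]],
  [[0.0272,0.0265,0],[0,0,0]],
  [[0.0272,0.0265,0],[0,0,0]],
  [[0,0,0],[0,0,6.5]],
  [[0,0,0],[0,0,6.5]],
  [[0,0,0],[0,0,6.5]],
  [[0,0,0],[0,0,6.5]],
  [[0,0,0],[0,0,0]],
  [[0,0,0],[0,0,0]],
])

```text
time: 52.4
tcp_pos: [0.5555, -0.1187, 0.1814]
ee_rot: [3.139, 0.109, -0.0]
ft_force: [0.0, -0.1, 0.7]
width: 0.0651
gripper_force: 0.0
```

```bash
cat >> h.py <<'E'
xh=np.array([.528,-.849]);yh=np.array([.849,.528]);O=.2845*xh+.4505*yh
P=lambda x,y:O+x*xh+y*yh
def dial(C,im,hub=None):
    """pointer: red pixels on the dial, green mark; angle cw from green (deg) in press frame"""
    if hub is None: hub=P(.11,.038)
    h=cv2.cvtColor(im,cv2.COLOR_BGR2HSV).astype(int);H,S,V=h[...,0],h[...,1],h[...,2]
    u,v=proj(C,[*hub,.037]);yy,xx=np.indices(H.shape);near=np.hypot(xx-u,yy-v)<60*330/330
    red=near&((H<8)|(H>172))&(S>110)&(V>70);gr=near&(H>40)&(H<85)&(S>70)&(V>30)
    out=[]
    for m in(red,gr):
        q=np.array([ray(C,a,b,.037)[:2]-hub for b,a in zip(*np.where(m))]).reshape(-1,2)
        q=np.c_[q@xh,q@yh];q=q[np.hypot(*q.T)<.040]
        out.append(q)
    return out
E
python3 - <<'E'
from h import *
C,im=look('wrist','w17')
r,g=dial(C,im);print(len(r),r.mean(0) if len(r) else 0,r[np.argmax(np.hypot(*r.T))] if len(r) else 0,len(g),g.mean(0) if len(g) else 0)
if len(r)>5:
    l=cv2.fitLine(r.astype(np.float32),2,0,.01,.01).ravel();print('line',l,'ang cw',-np.degrees(np.arctan2(l[1],l[0])))
u,v=proj(C,[*P(.11,-.042),.067]);print(u,v)
hsv=cv2.cvtColor(im,cv2.COLOR_BGR2HSV);m=(hsv[...,2]<55).astype(np.uint8);m[235:]=0
for a,c,b in blobs(m,150):print(a,c.round(1),b)
go([*P(.11,-.042),.041],-80);print(arm.sense()['joints'].round(2))
E
```

```text
57 [ 0.01266888 -0.00975206] [ 0.02098148 -0.01519076] 40 [ 0.02817546 -0.00191762]
line [ 0.8624916  -0.5060713   0.01266888 -0.00975206] ang cw 30.402494
257.07128169130874 186.58330464889053
762 [45.  52.2] [ 9  7 65 89]
788 [258.2 183.5] [243 167  31  35]
170 [183.7 230.3] [173 225  22  10]
155 [328.6 230.5] [319 225  21  10]
t 52.5 tcp [ 0.5555 -0.1187  0.1815] yaw -86.0 w 0.0653 tool shift mm [ -0.4   0.5 140.5]
 turn [ 0.  0. -6.] shift after turn mm [ -0.5   0.5 140.5]
 turn [  0.  -0. 174.] shift after turn mm [  0.5  -0.5 140.5]
[ 0.11  0.33  0.04  1.84 -0.01  0.97 -1.35]
```

arm_command([
  [[0,0.001,0.04],[0,0,0]],
  [[0,0,0.04],[0,0,0]],
  [[0,0,0.03],[0,0,0]],
  [[0,0,0.018],[0,0,0]],
  [[0,0,0.012],[0,0,0]],
  [[0,0,0],[0,0,0]],
  [[0,0,0],[0,0,0]],
])

```text
time: 53.03
tcp_pos: [0.5559, -0.12, 0.0418]
ee_rot: [3.14, 0.107, 0.001]
ft_force: [0.2, 0.3, 0.3]
width: 0.0653
gripper_force: 0.0
```

arm_command([
  [[0,0,0],[0,0,0]],
  [[0,0,0],[0,0,0]],
  [[0,0,0],[0,0,0]],
  [[0,0,0],[0,0,0]],
  [[0,0,0],[0,0,0]],
  [[0,0,0],[0,0,0]],
  [[0,0,0],[0,0,0]],
  [[0,0,0],[0,0,0]],
  [[0,0,0],[0,0,0]],
  [[0,0,0],[0,0,0]],
], fingers=1)

```text
time: 53.87
tcp_pos: [0.5557, -0.1208, 0.0418]
ee_rot: [3.139, 0.106, 0.001]
ft_force: [-0.6, -3.1, 2.2]
width: 0.0258
gripper_force: 30.0
```

arm_command([
  [[0,0,0],[0,0,-6.05]],
  [[0,0,0],[0,0,-6.05]],
  [[0,0,0],[0,0,-6.05]],
  [[0,0,0],[0,0,-6.05]],
  [[0,0,0],[0,0,-6.05]],
  [[0,0,0],[0,0,-6.05]],
  [[0,0,0],[0,0,-6.05]],
  [[0,0,0],[0,0,-6.05]],
  [[0,0,0],[0,0,-6.05]],
  [[0,0,0],[0,0,-6.05]],
  [[0,0,0],[0,0,-6.05]],
  [[0,0,0],[0,0,-6.05]],
  [[0,0,0],[0,0,-6.05]],
  [[0,0,0],[0,0,-6.05]],
  [[0,0,0],[0,0,-6.05]],
  [[0,0,0],[0,0,-6.05]],
  [[0,0,0],[0,0,-6.05]],
  [[0,0,0],[0,0,-6.05]],
  [[0,0,0],[0,0,-6.05]],
  [[0,0,0],[0,0,-6.05]],
])

```text
time: 55.53
tcp_pos: [0.5511, -0.1186, 0.0417]
ee_rot: [-1.442, -2.781, 0.007]
ft_force: [-11.4, 0.9, 12.8]
width: 0.0252
gripper_force: 30.0
```

arm_command([
  [[0,0,0],[0,0,0]],
  [[0,0,0],[0,0,0]],
  [[0,0,0],[0,0,0]],
  [[0,0,0],[0,0,0]],
  [[0,0,0],[0,0,0]],
  [[0,0,0],[0,0,0]],
  [[0,0,0],[0,0,0]],
  [[0,0,-0.02],[0,0,0]],
  [[0,0,-0.04],[0,0,0]],
  [[0,0,-0.04],[0,0,0]],
  [[0,0,-0.03],[0,0,0]],
  [[0,0,0],[0,0,0]],
  [[0,0,0],[0,0,0]],
], fingers=-0.5)

```text
time: 56.62
tcp_pos: [0.5568, -0.12, 0.1736]
ee_rot: [1.452, 2.781, 0.001]
ft_force: [-0.4, -0.0, -1.0]
width: 0.0651
gripper_force: 0.0
```

Run:
```python
from h import *
for n in('wrist','top'):
    C,im=look(n,'e_'+n)
    r,g=dial(C,im);print(n,len(r),r.mean(0) if len(r) else 0,len(g),g.mean(0) if len(g) else 0)
    if len(r)>4:
        l=cv2.fitLine(r.astype(np.float32),2,0,.01,.01).ravel();print('line',l,'ang cw',-np.degrees(np.arctan2(l[1],l[0])))
go([*P(.11,-.042),.2],-86);print(arm.sense()['joints'].round(2))
```

```text
wrist 56 [ 0.01749765 -0.00064828] 20 [ 0.03075271 -0.00121657]
line [ 9.9999619e-01  2.7530855e-03  1.7497655e-02 -6.4827682e-04] ang cw -0.15774037
top 0 0 0 0
t 56.7 tcp [ 0.5547 -0.12    0.1706] yaw 34.88 w 0.0657 tool shift mm [  0.4   0.7 -29.4]
 turn [-1.000e-01  1.000e-01  1.209e+02] shift after turn mm [  0.5  -0.8 -29.4]
 turn [ -0.   -0.1 -59.1] shift after turn mm [ -0.5   0.8 -29.4]
[ 0.6   0.41 -0.6   1.82  0.27  0.99  0.5 ]
```

Pointer within about 1° of the mark. Final numerical check of couplings and cap before handing in.

arm_command([
  [[0,-0.02,-0.04],[0,0,0]],
  [[0,-0.02,-0.03],[0,0,0]],
  [[0.01,0,0],[0,0,0]],
  [[0,0,0],[0,0,0]],
  [[0,0,0],[0,0,0]],
])

```text
time: 57.13
tcp_pos: [0.5172, -0.1333, 0.2373]
ee_rot: [-1.451, -2.784, 0.001]
ft_force: [0.3, 0.2, -0.2]
width: 0.0653
gripper_force: 0.0
```

Run:
```python
from h import *
C,im=look('wrist','f1')
for y in(.07,.003,-.06):
    p=P(.025,y);q,o=ring(C,im,p,.056,r=30);print(y,q,[(a,((c-O)@xh).round(4),((c-O)@yh).round(4),e) for a,c,e in o])
r,g=dial(C,im);print(len(r),r.mean(0),g.mean(0) if len(g) else 0)
S,is_=look('scene','f2');T,it=look('top','f3')
for c,i,n in((S,is_,'scene'),(T,it,'top')):
    u,v=proj(c,[.4805,-.452,.033]);h=cv2.cvtColor(i,cv2.COLOR_BGR2HSV)
    m=(h[...,1]<70)&(h[...,2]>140);yy,xx=np.indices(m.shape);m&=np.hypot(xx-u,yy-v)<14
    print(n,(u.round(),v.round()),[(a,ce.round(1),ray(c,*ce,.033).round(4)) for a,ce,b in blobs(m,30)])
```

```text
0.07 (410, 102) [(394.0, np.float64(0.0254), np.float64(0.0667), [17.8, 29.4])]
0.003 (343, 98) [(478.5, np.float64(0.0263), np.float64(0.0), [21.4, 28.8])]
-0.06 (281, 95) [(563.0, np.float64(0.0271), np.float64(-0.0605), [25.2, 28.6])]
38 [ 0.01709677 -0.00037124] [ 0.03063309 -0.00117783]
scene (np.float64(339.0), np.float64(181.0)) [(np.int32(34), array([339.8, 171. ]), array([ 0.5168, -0.4882,  0.033 ])), (np.int32(168), array([338.4, 184.9]), array([ 0.4655, -0.4368,  0.033 ]))]
top (np.float64(347.0), np.float64(196.0)) [(np.int32(143), array([346. , 196.4]), array([ 0.4797, -0.4503,  0.033 ]))]
```

All is in place: couplings clamped at x ≈ 26 mm, cap in the dish, pointer on the mark, robot clear.

```bash
python3 -c "
from rig import arm
print(arm.finish_job())"
```

```text
the job is handed in; nothing more can be done
None
```

The job is handed in with no verdict shown, but my last camera checks had the cap in the dish, all three couplings upright and clamped after I moved back one that had shifted, the ratchet slipped well past 0.3 rad, and the pointer within about 1° of the green mark.

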